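# Tighten the sugar-jar caps and shelve the jars on the drinks trolley

## Task

Try the brass screw cap of each of the two square sugar jars standing in the oak caddy, and screw any cap that is loose clockwise until it stops turning. Only once its cap is tight, lift each jar out and stand it gently, upright and wholly on the top of the low oak shelf, so that both jars end up there side by side with their caps tight. Leave the other things on the trolley where they are and keep the jars upright.

Things in the scene. Friction and masses are not known exactly. Their poses are not given: they have to be found in the camera images.
- jar_1_mid (a point): centre (half-way up) of one sugar jar: square clear-glass jar full of pale brown sugar lumps, 74 x 74 mm, glass body 76 mm tall, 109 mm tall with its cap, about 0.4 kg; z is the jar's upward axis, x and y are parallel to its flat sides. The point is 54.5 mm above the jar's underside. The two jars look alike and may stand in either cell of the caddy.
- cap_1_mid (a point): centre of the brass screw cap of jar_1: round ribbed cylinder, 48 mm diameter, 24 mm tall, on the jar's axis, this point 97 mm above the jar's underside when tight (12 mm below the cap's flat top; 21 mm above the glass body's flat top, 15 mm above the neck's 52 mm wide collar). The cap is strong enough to lift the jar by.
- cap_1 (a joint): angle of jar_1's cap on its thread, in rad: 0 = tight against its stop; positive = unscrewed anticlockwise (seen from above). It stays where it is left, turns with about 0.06 N m of friction, and rises 1.6 mm per rad as it is unscrewed. Turn clockwise from above to tighten. At the start it is either tight (0 to 0.03) or loose (0.5 to 1.2 rad); at the most 1.5.
- jar_2_mid (a point): centre (half-way up) of the other sugar jar: square clear-glass jar full of pale brown sugar lumps, 74 x 74 mm, glass body 76 mm tall, 109 mm tall with its cap, about 0.4 kg; z is the jar's upward axis, x and y are parallel to its flat sides. The point is 54.5 mm above the jar's underside. The two jars look alike and may stand in either cell of the caddy.
- cap_2_mid (a point): centre of the brass screw cap of jar_2: round ribbed cylinder, 48 mm diameter, 24 mm tall, on the jar's axis, this point 97 mm above the jar's underside when tight (12 mm below the cap's flat top; 21 mm above the glass body's flat top, 15 mm above the neck's 52 mm wide collar). The cap is strong enough to lift the jar by.
- cap_2 (a joint): angle of jar_2's cap on its thread, in rad: 0 = tight against its stop; positive = unscrewed anticlockwise (seen from above). It stays where it is left, turns with about 0.06 N m of friction, and rises 1.6 mm per rad as it is unscrewed. Turn clockwise from above to tighten. At the start it is either tight (0 to 0.03) or loose (0.5 to 1.2 rad); at the most 1.5.
- caddy: fixed oak caddy, 100 mm (its x) x 194 mm (its y) and 42 mm high; origin at the centre of its underside. Two 80 mm square cells, open at the top, centred at y = -47 and +47 mm, floor 8 mm above its underside; each holds one jar with 3 mm to spare on each side, so that the jar cannot turn when its cap is turned. The jars stand square to the caddy.
- shelf: fixed low oak shelf (one-step back-bar riser), 150 mm deep (its x) and 300 mm long (its y), flat top 60 mm above the trolley's tray; origin at the centre of its underside. A thin brass rail runs along the back edge (x = +67 mm, up to 28 mm above the top, end posts to 38 mm); the other three edges are open. The top is empty at the start.
- decanter: bystander: crystal decanter with glass stopper, 110 mm diameter, 242 mm tall; origin at the centre of its underside
- shaker: bystander: steel cocktail shaker, 88 mm diameter, 210 mm tall; origin at the centre of its underside
- tumbler: bystander: glass tumbler, 84 mm diameter, 90 mm tall; origin at the centre of its underside
- ice_bucket: bystander, fixed: white ceramic ice bucket with hinged lid, 165 mm diameter (196 mm over its side handles), 190 mm tall with the lid's brass knob; origin at the centre of its underside
- tongs: bystander: steel ice tongs lying flat, 180 mm long (along x), 48 mm wide, 12 mm high; origin under the middle
- coaster_1: bystander: round green glass coaster lying flat, 94 mm diameter, 6 mm thick; origin at the centre of its underside
- coaster_2: bystander: round green glass coaster lying flat, 94 mm diameter, 6 mm thick; origin at the centre of its underside
- coaster_3: bystander: round green glass coaster lying flat, 94 mm diameter, 6 mm thick; origin at the centre of its underside
Not all that is in view belongs to the job. What is shaped like the part that bears jar_2_mid but orange is not meant.

How it is judged:
By the outcome, as a careful person would: the job done as asked, in the order asked, and still so for the second after the job is handed in, with the robot touching nothing.
It also fails if it takes over 61 s, if anything falls off the work surface, if the arm or the gripper's body presses on something with over 40 N, if the wrist force passes 120 N, or if a joint passes its speed limit or range.

## Robot

A 6-joint arm with a two-finger parallel gripper is mounted at the origin on the work surface. World frame = base frame: x ahead of the robot, y to its left, z up, the work surface at z = 0. Lengths are in m, angles in rad, forces in N, time in s.
With the tool pointing down it reaches from about 0.375 to 0.9 m from the base axis. Payload 3.1 kg.
Tool frame: the origin (TCP) lies at the very end of the fingers, on their centre line; the grasp point (between the pads) lies 19 mm behind it; z points along the fingers, x is the direction in which the jaws open and shut, and the axes are right-handed (so a half turn about z gives the same grasp; the last joint's range is limited). The gripper opens to 87 mm and grips with 3 to 60 N. Pads are 19 mm wide; open, the fingers measure 117 mm over their backs; the gripper's body (75 mm by 190 mm) begins 51 mm behind the grasp point.
Start: joints at [1.171, 0.527, 1.433, -0, 1.181, -0.178], TCP at [0.137, 0.61, 0.202] pointing down, gripper open.
Joint ranges: [-3.08, 3.08], [-0.75, 2.2], [0.22, 2.44], [-1.43, 4.57], [0, 2.65], [-2.85, 2.85]. Speed limits (rad/s): [2.79, 2.79, 3.14, 3.14, 3.14, 3.14].

## Interface

Orientations are given as a 3x3 rotation matrix whose columns are the frame's x, y, z axes.
In Python, from rig import ctrl gives the robot as it stands.
- The arm moves only by the tool carry_out, never from a script. Its argument "series" is a list of rows, each a list of 3 entries, a list of its own where there are three numbers: the turn, a rotation vector about the tool's x, y, z scaled (see below), then the shift along the tool's x, y, z scaled (see below), then the opening in per cent of the stroke, from 0 (shut) to 100 (fully open). A call has 1 to 12 rows; each row shifts and turns the commanded pose from where the row before left it, along the tool's axes as they then stand; what a row does not reach is not made up. The controller multiplies each number of a shift by 0.025 m and each number of a turn by 2 pi rad. A row lasts 1/8 s, in which the tool goes at most 62.5 mm and 10.7 degrees, less where a joint would pass 70% of its speed; a pose out of reach is approached as far as the arm can. A call with a number of a shift or a turn outside -1 to 1 is refused whole. A call with a gripper value outside its range is refused whole. The fingers move at their own pace and stop on an object; "grip_force" is the grip in N (left out, the last holds). Time passes only in rows, so rows that do not move let the fingers close. It gives the time, the measured TCP pose, the force and the opening at its end, in the units of the state.
- ctrl.observe(): the state, without advancing time (a new reading comes with each control period).
- ctrl.read_camera(name): name is "scene" or "top" or "wrist"; returns a dict with "frame" (400x640x3 uint8, red, green, blue), "camera_matrix" (3x3 intrinsics, pixels), "extrinsics" (4x4, takes a point from camera to world coordinates). Camera axes: x right, y down, z forward; pixel columns grow to the right and rows downward; lengths in m; the calibration is good to about 2 mm. A picture is of the moment at which its call begins. There is no depth.
- ctrl.close_job(): hands the job in, once; it reports no verdict.
The state is a dict: "time_s": time; "joint_pos": joint angles; "joint_velocities": joint speeds; "joint_torque": joint torques, N m; "tool_pos": TCP position; "tcp_rot": TCP orientation; "wrist_force": force on the tool from outside, world axes, zero at the start; "moment": the same for the moment, N m; "finger_gap": opening from 0.0 (shut) to 1.0 (fully open).
Only numpy, scipy, OpenCV 4.12 (cv2) and the standard library are available. Lean on these libraries where they do the work, as an engineer would, in place of code of your own. Each camera call takes 0.05 s, during which the arm holds its last target.

## Working session

There is one attempt and no reset: what is moved stays moved. The work goes in short steps, Python scripts to look and compute and a tool call to move; the robot and the scene stay as the last step left them, time stands still between calls to the robot, and variables do not carry over. Pictures are saved under pics/ and viewed, and the job is handed in when it is done.

Besides the shell and the picture viewer there is one more tool, called after "Call:" in YAML: its name, and indented under it one key for each argument. carry_out: Moves the arm, as the interface text tells. Shifts and turns lie within -1 to 1; 1 stands for 0.025 m of shift or 2 pi rad of turn. Its arguments: {"type":"object","properties":{"series":{"type":"array","items":{"type":"array"}},"grip_force":{"type":"number"}},"required":["series"]}

```bash
ls; mkdir -p pics; cat > look.py <<'E'
import cv2
from rig import ctrl
import pickle
def snap(n,f):
    r=ctrl.read_camera(n); cv2.imwrite(f'pics/{f}.png',cv2.cvtColor(r['frame'],cv2.COLOR_RGB2BGR)); pickle.dump(r,open(f'pics/{f}.pkl','wb')); return r
E
python3 - <<'E'
from look import *
import numpy as np
np.set_printoptions(precision=4,suppress=True)
for n in ['scene','top','wrist']:
    r=snap(n,n+'0'); print(n,r['camera_matrix'],r['extrinsics'])
print(ctrl.observe())
E
```

```text
pics
scene [[496.8941   0.     316.1362]
 [  0.     496.8941 195.6379]
 [  0.       0.       1.    ]] [[ 0.7761  0.5017 -0.382   1.1503]
 [ 0.6304 -0.632   0.4508 -0.6593]
 [-0.0153 -0.5907 -0.8067  1.3253]
 [ 0.      0.      0.      1.    ]]
top [[515.9125   0.     320.4652]
 [  0.     515.9125 203.3782]
 [  0.       0.       1.    ]] [[ 0.0619 -0.9743  0.2166  0.1653]
 [-0.9981 -0.0605  0.013  -0.0029]
 [ 0.0004 -0.217  -0.9762  1.8897]
 [ 0.      0.      0.      1.    ]]
wrist [[331.9447   0.     319.1565]
 [  0.     331.9447 197.1308]
 [  0.       0.       1.    ]] [[ 0.2198  0.9471  0.234   0.0733]
 [ 0.9756 -0.2133 -0.0528  0.6225]
 [-0.0001  0.2399 -0.9708  0.3837]
 [ 0.      0.      0.      1.    ]]
{'time_s': 0.15, 'joint_pos': array([ 1.1705,  0.5282,  1.4336, -0.    ,  1.1814, -0.1785]), 'joint_velocities': array([ 0.0005, -0.0032, -0.0042,  0.0005,  0.0006, -0.0014]), 'joint_torque': array([  0.0006, -44.0428, -17.6843,   0.0634,   0.0552,  -0.0001]), 'tool_pos': array([0.1372, 0.6091, 0.2012]), 'tcp_rot': array([[ 0.22  ,  0.9755, -0.0007],
       [ 0.9755, -0.22  , -0.0016],
       [-0.0017, -0.0003, -1.    ]]), 'wrist_force': array([ 0.5839, -0.6775, -0.1273]), 'moment': array([ 0.0583,  0.0117, -0.0199]), 'finger_gap': 1.0020281934802244}
```

View pics/scene0.png

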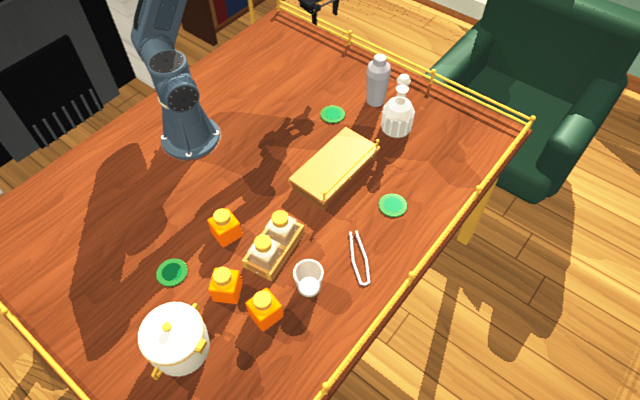

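View pics/top0.png

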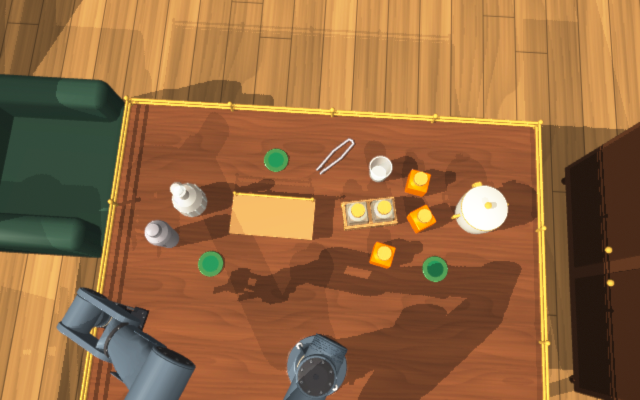

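View pics/wrist0.png

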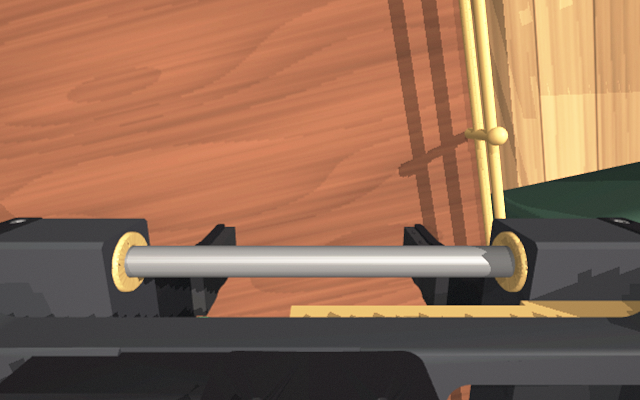

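The candidates are two clear jars with brass caps in the caddy, at scene (280,222) and (264,247) and top (358,211) and (383,208). Three orange look-alikes stand outside the caddy, at scene (224,225), (225,285) and (265,308). I choose the two in the caddy and check that with close crops.

```bash
python3 - <<'E'
import cv2,numpy as np
a=cv2.imread('pics/scene0.png')[195:290,200:330]; b=cv2.imread('pics/top0.png')[180:250,220:410]
cv2.imwrite('pics/c1.png',cv2.resize(a,None,fx=6,fy=6,interpolation=cv2.INTER_CUBIC))
cv2.imwrite('pics/c2.png',cv2.resize(b,None,fx=4,fy=4,interpolation=cv2.INTER_CUBIC))
E
```

```text
(no output)
```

View pics/c1.png

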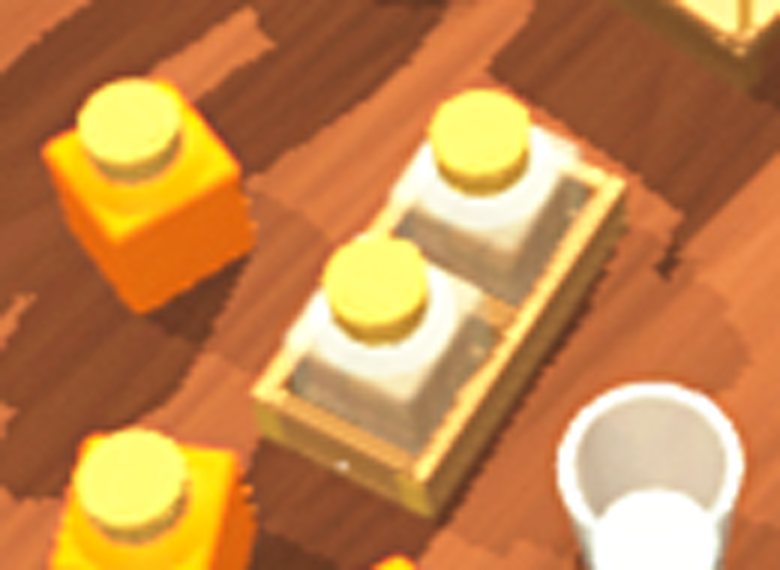

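View pics/c2.png

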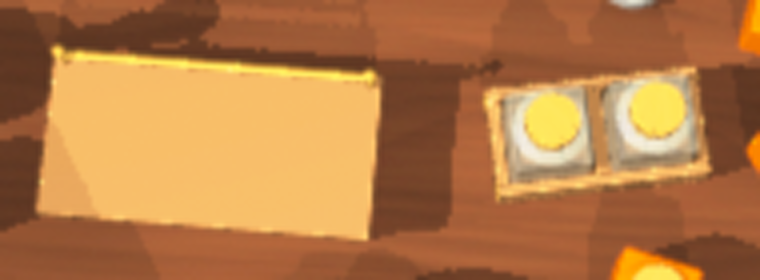

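The crops confirm it: two clear, brass-capped jars in the caddy. In the scene image the cap tops are at about (280,218) and (262,242). In the top image they are at about (358,210) and (384,207). Next I measure the shelf and triangulate.

```bash
python3 - <<'E'
import cv2,numpy as np
a=cv2.imread('pics/scene0.png')[120:210,280:390]
cv2.imwrite('pics/c3.png',cv2.resize(a,None,fx=6,fy=6,interpolation=cv2.INTER_CUBIC))
E
cat > geo.py <<'E'
import pickle,numpy as np,cv2
np.set_printoptions(precision=4,suppress=True)
def P(f):
    r=pickle.load(open(f'pics/{f}.pkl','rb')); K=r['camera_matrix'];T=np.linalg.inv(r['extrinsics']); return K@T[:3],K,r['extrinsics']
def tri(f1,p1,f2,p2):
    A,_,_=P(f1);B,_,_=P(f2)
    X=cv2.triangulatePoints(A,B,np.array(p1,float).reshape(2,1),np.array(p2,float).reshape(2,1)).ravel();X=X[:3]/X[3]
    e=[np.linalg.norm(proj(f1,X)-p1),np.linalg.norm(proj(f2,X)-p2)]
    return X,e
def proj(f,X):
    A,_,_=P(f);q=A@np.append(X,1);return q[:2]/q[2]
def plane(f,p,z):
    _,K,E=P(f);d=E[:3,:3]@np.linalg.inv(K)@np.array([p[0],p[1],1.]);t=(z-E[2,3])/d[2];return E[:3,3]+t*d
E
python3 - <<'E'
from geo import *
u=lambda p,s,o:((p[0]+.5)/s-.5+o[0],(p[1]+.5)/s-.5+o[1])
S=lambda p:u(p,6,(200,195));T=lambda p:u(p,4,(220,180))
for s,t in [((480,136),(552,121)),((375,284),(657,109))]:
    print(tri('scene0',S(s),'top0',T(t)))
    for z in (.117,.12): print(plane('scene0',S(s),z),plane('top0',T(t),z))
print('caddy', [plane('top0',T(p),.042) for p in [(488,92),(694,68),(709,172),(500,198)]])
print('caddy sc', [plane('scene0',S(p),.042) for p in [(627,183),(416,480),(256,392)]])
print('shelf',[plane('top0',T(p),.06) for p in [(37,213),(368,240)]],[plane('top0',T(p),.098) for p in [(58,48),(373,75)]])
E
```

```text
(array([ 0.5434, -0.111 ,  0.1163]), [np.float64(0.031014774031051438), np.float64(0.024012580652250006)])
[ 0.5437 -0.1114  0.117 ] [ 0.5433 -0.1109  0.117 ]
[ 0.5452 -0.1127  0.12  ] [ 0.5427 -0.1107  0.12  ]
(array([ 0.5599, -0.2034,  0.1146]), [np.float64(0.29750326092536383), np.float64(0.22283251281373417)])
[ 0.5606 -0.205   0.117 ] [ 0.5598 -0.2025  0.117 ]
[ 0.5621 -0.2061  0.12  ] [ 0.5591 -0.2021  0.12  ]
caddy [array([ 0.5828, -0.0556,  0.042 ]), array([ 0.6172, -0.2435,  0.042 ]), array([ 0.5208, -0.2602,  0.042 ]), array([ 0.4851, -0.0717,  0.042 ])]
caddy sc [array([ 0.5842, -0.0521,  0.042 ]), array([ 0.6135, -0.2446,  0.042 ]), array([ 0.5201, -0.2582,  0.042 ])]
shelf [array([0.4427, 0.3427, 0.06  ]), array([0.4367, 0.0449, 0.06  ])] [array([0.5866, 0.3318, 0.098 ]), array([0.5793, 0.0492, 0.098 ])]
```

View pics/c3.png

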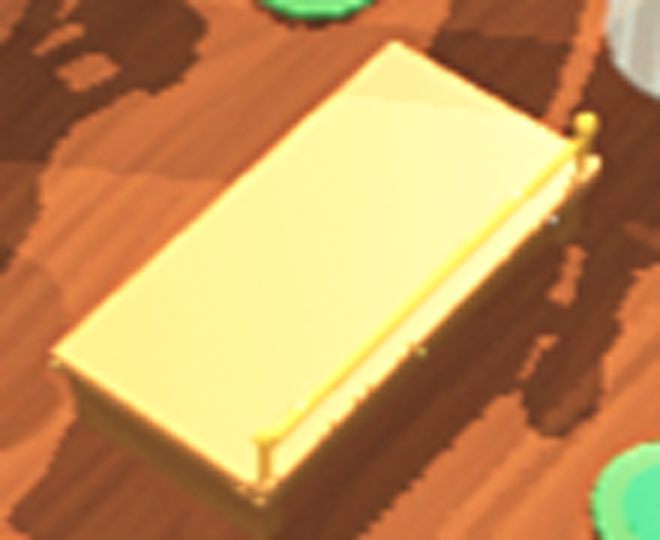

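```bash
cat > plan.py <<'E'
import numpy as np,sys
from rig import ctrl
from scipy.spatial.transform import Rotation as Ro
np.set_printoptions(precision=4,suppress=True)
def st():
    s=ctrl.observe(); R=s['tcp_rot']; print('t',round(s['time_s'],2),'tcp',s['tool_pos'],'yaw',round(np.arctan2(R[1,0],R[0,0]),4),'tilt',R[:,2],'F',s['wrist_force'],'M',s['moment'],'gap',round(s['finger_gap'],4),'j',s['joint_pos']);return s
def go(target,yaw=None):
    s=st();R=s['tcp_rot']
    if yaw is None: yaw=np.arctan2(R[1,0],R[0,0])
    c,n=np.cos(yaw),np.sin(yaw);D=np.array([[c,n,0],[n,-c,0],[0,0,-1]])
    rv=Ro.from_matrix(R.T@D).as_rotvec()
    d=np.array(target)-s['tool_pos']
    print('turn total units',rv/(2*np.pi),'rad',rv)
    print('shift BEFORE turn units',R.T@d/.025,' shift AFTER turn units',D.T@d/.025)
E
python3 - <<'E'
from geo import *
for n,p,q in [('decanter',(187,212),(397,132)),('shaker',(163,241),(376,103)),('bucket',(482,222),(175,360))]:
    print(n,plane('top0',p,0.01),plane('scene0',q,0.01))
u=lambda p,s,o:((p[0]+.5)/s-.5+o[0],(p[1]+.5)/s-.5+o[1])
S=lambda p:u(p,6,(280,120));T=lambda p:u(p,4,(220,180))
for s,t in [((54,352),(368,240)),((394,42),(37,213)),((587,122),(58,52)),((268,440),(373,79))]:
    print(tri('scene0',S(s),'top0',T(t)))
from plan import *
go([0.1372,0.6091,0.30]); go([0.535,-0.157,0.25],0.18)
E
```

```text
decanter [0.5188 0.5155 0.01  ] [0.5766 0.4781 0.01  ]
shaker [0.4052 0.5906 0.01  ] [0.4308 0.5546 0.01  ]
bucket [ 0.5489 -0.5792  0.01  ] [ 0.5748 -0.5766  0.01  ]
(array([0.437 , 0.0454, 0.0607]), [np.float64(0.2405107223581071), np.float64(0.20236169719458122)])
(array([0.4426, 0.3427, 0.0619]), [np.float64(0.11113505153453693), np.float64(0.1009570636900166)])
(array([0.5834, 0.3319, 0.0973]), [np.float64(0.1313467609312622), np.float64(0.11382789182011943)])
(array([0.5784, 0.0509, 0.0929]), [np.float64(0.8147121257257623), np.float64(0.6531993247688611)])
t 0.15 tcp [0.1372 0.6091 0.2012] yaw 1.349 tilt [-0.0007 -0.0016 -1.    ] F [ 0.5839 -0.6775 -0.1273] M [ 0.0583  0.0117 -0.0199] gap 1.002 j [ 1.1705  0.5282  1.4336 -0.      1.1814 -0.1785]
turn total units [-0.      0.0003 -0.    ] rad [-0.0003  0.0017 -0.    ]
shift BEFORE turn units [-0.0072 -0.0021 -3.9523]  shift AFTER turn units [-0.0005 -0.0009 -3.9523]
t 0.15 tcp [0.1372 0.6091 0.2012] yaw 1.349 tilt [-0.0007 -0.0016 -1.    ] F [ 0.5839 -0.6775 -0.1273] M [ 0.0583  0.0117 -0.0199] gap 1.002 j [ 1.1705  0.5282  1.4336 -0.      1.1814 -0.1785]
turn total units [0.0001 0.0003 0.1861] rad [0.0007 0.0017 1.169 ]
shift BEFORE turn units [-26.3971  22.2614  -1.9141]  shift AFTER turn units [10.1677 32.9977 -1.9523]
```

Call:
carry_out:
  series:
    - [[0,0,0],[-0.98,0.82,-0.3],100]
    - [[0,0,0],[-0.98,0.82,-0.3],100]
    - [[0,0,0],[-0.98,0.82,-0.3],100]
    - [[0,0,0],[-0.98,0.82,-0.3],100]
    - [[0,0,0],[-0.98,0.82,-0.3],100]
    - [[0,0,0],[-0.98,0.82,-0.3],100]
    - [[0,0,0],[-0.98,0.82,-0.2],100]
    - [[0,0,0],[-0.98,0.82,0],100]
    - [[0,0,0],[-0.98,0.82,0],100]
    - [[0,0,0],[-0.98,0.82,0],100]
    - [[0,0,0],[-0.98,0.82,0],100]
    - [[0,0,0],[-0.98,0.82,0],100]
  grip_force: 30

```text
time_s: 1.65
tool_pos: [0.3129, 0.2677, 0.2519]
tcp_rot: [[0.22, 0.976, -0.0], [0.976, -0.22, -0.0], [-0.0, -0.0, -1.0]]
wrist_force: [0.4, 0.3, -0.9]
finger_gap: 0.999
```

Call:
carry_out:
  series:
    - [[0,0,0],[-0.98,0.82,0],100]
    - [[0,0,0],[-0.98,0.82,0],100]
    - [[0,0,0],[-0.98,0.82,0],100]
    - [[0,0,0],[-0.98,0.82,0],100]
    - [[0,0,0],[-0.98,0.82,0],100]
    - [[0,0,0],[-0.98,0.82,0],100]
    - [[0,0,0],[-0.98,0.82,0],100]
    - [[0,0,0],[-0.98,0.82,0],100]
    - [[0,0,0],[-0.98,0.82,0],100]
    - [[0,0,0],[-0.98,0.82,0],100]
    - [[0,0,0],[-0.98,0.82,0],100]
    - [[0,0,0],[-0.98,0.82,0],100]

```text
time_s: 3.15
tool_pos: [0.4882, -0.073, 0.2517]
tcp_rot: [[0.22, 0.975, -0.0], [0.975, -0.22, 0.0], [0.0, -0.001, -1.0]]
wrist_force: [-0.3, 0.6, 0.7]
finger_gap: 1.002
```

Call:
carry_out:
  series:
    - [[0,0,0],[-0.98,0.82,0],100]
    - [[0,0,0],[-0.98,0.82,0],100]
    - [[0,0,0],[-0.92,0.86,0],100]
    - [[0,0,0.0266],[0,0,0],100]
    - [[0,0,0.0266],[0,0,0],100]
    - [[0,0,0.0266],[0,0,0],100]
    - [[0,0,0.0266],[0,0,0],100]
    - [[0,0,0.0266],[0,0,0],100]
    - [[0,0,0.0266],[0,0,0],100]
    - [[0,0,0.0266],[0,0,0],100]
    - [[0,0,0],[0,0,0],100]

```text
time_s: 4.53
tool_pos: [0.5329, -0.156, 0.2517]
tcp_rot: [[0.984, 0.18, -0.001], [0.18, -0.984, 0.0], [-0.001, -0.0, -1.0]]
wrist_force: [-0.4, -0.2, -0.2]
finger_gap: 0.999
```

```bash
python3 - <<'E'
from look import *
r=snap('wrist','wrist1');print(r['extrinsics'])
from geo import *
for X in [(0.5434,-0.111,.117),(0.5599,-.2034,.117)]: print(proj('wrist1',np.array(X)))
E
```

```text
[[ 9.83615171e-01  1.75089817e-01  4.29505774e-02  5.20949964e-01]
 [ 1.80280882e-01 -9.55290830e-01 -2.34346396e-01 -9.31191155e-02]
 [-1.37491259e-06  2.38249838e-01 -9.71203900e-01  4.34279319e-01]
 [ 0.00000000e+00  0.00000000e+00  0.00000000e+00  1.00000000e+00]]
[339.138  139.3027]
[337.3833 233.3042]
```

View pics/wrist1.png

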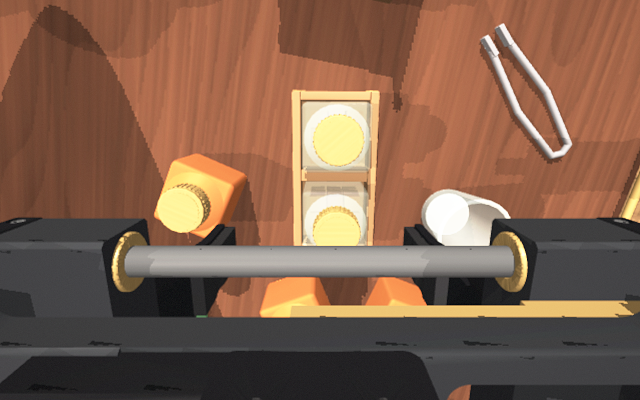

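The wrist view shows the far cap at (338,139), against a prediction of (339,139). The near cap is partly hidden by the gripper bar, and the caddy is square with the tool. The calibration holds, so I go to the first cap.

```bash
python3 - <<'E'
from plan import *
from geo import plane
go([0.5434,-0.111,0.096])
print(plane('wrist1',(184,209),.109),plane('wrist1',(447,213),.09))
E
```

```text
t 4.58 tcp [ 0.533  -0.156   0.2517] yaw 0.182 tilt [-0.0005  0.0002 -1.    ] F [ 0.1889  0.0144 -0.4484] M [-0.0799  0.0213  0.0273] gap 0.9999 j [-0.486   0.3773  1.5482 -0.      1.2167 -0.668 ]
turn total units [-0.0001  0.0001 -0.    ] rad [-0.0003  0.0005 -0.    ]
shift BEFORE turn units [ 0.7396 -1.6947  6.2294]  shift AFTER turn units [ 0.7366 -1.6967  6.2292]
[ 0.4023 -0.2086  0.109 ] [ 0.6752 -0.1687  0.09  ]
```

Call:
carry_out:
  series:
    - [[0,0,0],[0.37,-0.85,0.6],100]
    - [[0,0,0],[0.37,-0.85,0.6],100]
    - [[0,0,0],[0,0,0.9],100]
    - [[0,0,0],[0,0,0.9],100]
    - [[0,0,0],[0,0,0.9],100]
    - [[0,0,0],[0,0,0.9],100]
    - [[0,0,0],[0,0,0.8],100]
    - [[0,0,0],[0,0,0.43],100]
    - [[0,0,0],[0,0,0.2],100]
    - [[0,0,0],[0,0,0],100]

```text
time_s: 5.82
tool_pos: [0.544, -0.1111, 0.0963]
tcp_rot: [[0.984, 0.179, 0.0], [0.179, -0.984, -0.0], [0.0, 0.0, -1.0]]
wrist_force: [0.3, 0.1, -0.1]
finger_gap: 1.0
```

```bash
python3 - <<'E'
from plan import *
st()
from look import *
snap('wrist','wrist2')
E
```

```text
t 5.83 tcp [ 0.544  -0.1111  0.0963] yaw 0.1796 tilt [ 0.0002 -0.0001 -1.    ] F [ 0.2699  0.0741 -0.101 ] M [-0.1116  0.022  -0.0135] gap 1.0002 j [-0.4027  0.5818  1.7045  0.      0.8551 -0.5823]
```

View pics/wrist2.png

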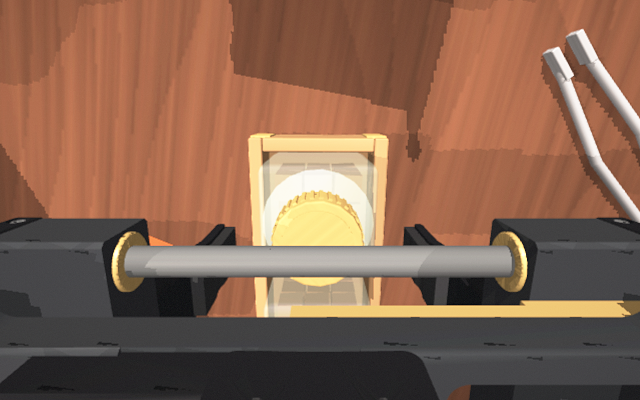

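The cap sits centred between the fingers at (318,235). I close on it.

Call:
carry_out:
  series:
    - [[0,0,0],[0,0,0],45]
    - [[0,0,0],[0,0,0],45]
    - [[0,0,0],[0,0,0],45]
    - [[0,0,0],[0,0,0],45]
    - [[0,0,0],[0,0,0],45]
    - [[0,0,0],[0,0,0],45]
  grip_force: 25

```text
time_s: 6.62
tool_pos: [0.5434, -0.1111, 0.0962]
tcp_rot: [[0.984, 0.178, -0.001], [0.178, -0.984, -0.0], [-0.001, -0.0, -1.0]]
wrist_force: [-1.2, 0.0, 0.9]
finger_gap: 0.521
```

```bash
python3 - <<'E'
from plan import *
st()
E
```

```text
t 6.62 tcp [ 0.5434 -0.1111  0.0962] yaw 0.1792 tilt [-0.0008 -0.     -1.    ] F [-1.2289  0.0287  0.94  ] M [-0.178   0.241   0.0129] gap 0.5213 j [-0.4029  0.5818  1.7051 -0.0005  0.8554 -0.5818]
```

Call:
carry_out:
  series:
    - [[0,0,0],[0,0,0],30]
    - [[0,0,0],[0,0,0],30]

```text
time_s: 6.88
tool_pos: [0.5435, -0.111, 0.0962]
tcp_rot: [[0.984, 0.178, -0.001], [0.178, -0.984, 0.0], [-0.001, -0.0, -1.0]]
wrist_force: [-1.4, -0.9, 1.2]
finger_gap: 0.523
```

```bash
python3 - <<'E'
from plan import *
st()
from look import *
snap('wrist','wrist3')
E
```

```text
t 6.88 tcp [ 0.5435 -0.111   0.0962] yaw 0.1792 tilt [-0.0007  0.     -1.    ] F [-1.4217 -0.9062  1.1655] M [-0.1629  0.3534  0.0269] gap 0.5227 j [-0.4028  0.5818  1.705  -0.0003  0.8553 -0.5818]
```

View pics/wrist3.png

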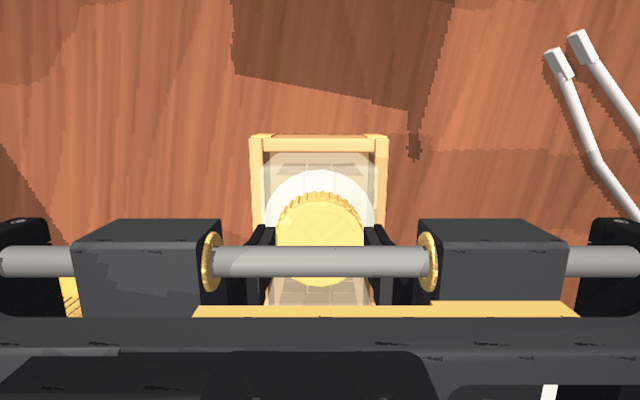

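Call:
carry_out:
  series:
    - [[0,0,0.016],[0,0,0],30]
    - [[0,0,0.016],[0,0,0],30]
    - [[0,0,0],[0,0,0],30]

```text
time_s: 7.3
tool_pos: [0.5441, -0.1109, 0.0959]
tcp_rot: [[1.0, -0.021, 0.0], [-0.021, -1.0, 0.0], [0.0, -0.0, -1.0]]
wrist_force: [0.2, 0.3, -1.7]
finger_gap: 0.522
```

```bash
python3 - <<'E'
from plan import *
st()
E
```

```text
t 7.3 tcp [ 0.5441 -0.1109  0.0959] yaw -0.021 tilt [ 0.0004  0.0002 -1.    ] F [ 0.2385  0.2542 -1.7486] M [-0.1039  0.0185 -0.0654] gap 0.5218 j [-0.4026  0.5824  1.7048  0.0005  0.8541 -0.3818]
```

Call:
carry_out:
  series:
    - [[0,0,0.016],[0,0,0.005],30]
    - [[0,0,0.016],[0,0,0.005],30]
    - [[0,0,0],[0,0,0],30]

```text
time_s: 7.68
tool_pos: [0.5439, -0.1109, 0.0957]
tcp_rot: [[0.976, -0.219, 0.0], [-0.219, -0.976, 0.0], [0.0, -0.0, -1.0]]
wrist_force: [-0.5, -0.4, -1.9]
finger_gap: 0.519
```

```bash
python3 - <<'E'
from plan import *
st()
from look import *
snap('wrist','wrist4')
E
```

```text
t 7.67 tcp [ 0.5439 -0.1109  0.0957] yaw -0.2206 tilt [ 0.0001  0.0002 -1.    ] F [-0.532  -0.406  -1.9065] M [-0.1278  0.0318  0.0002] gap 0.5194 j [-0.4026  0.5828  1.705   0.0003  0.8537 -0.1821]
```

View pics/wrist4.png

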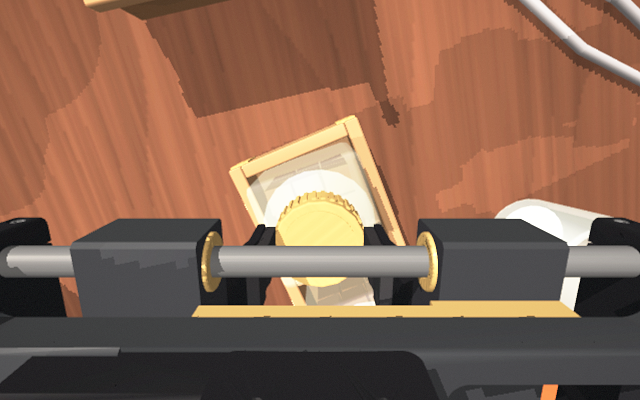

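The moment stays near zero after 0.4 rad, so this cap is loose. I continue to the stop.

Call:
carry_out:
  series:
    - [[0,0,0.016],[0,0,0.006],30]
    - [[0,0,0.016],[0,0,0.006],30]
    - [[0,0,0.012],[0,0,0.005],30]
    - [[0,0,0],[0,0,0],30]

```text
time_s: 8.22
tool_pos: [0.5437, -0.111, 0.0954]
tcp_rot: [[0.879, -0.477, -0.0], [-0.477, -0.879, 0.0], [-0.0, -0.0, -1.0]]
wrist_force: [0.9, -0.1, -1.5]
finger_gap: 0.52
```

```bash
python3 - <<'E'
from plan import *
st()
E
```

```text
t 8.22 tcp [ 0.5437 -0.111   0.0954] yaw -0.497 tilt [-0.0002  0.0001 -1.    ] F [ 0.9124 -0.1117 -1.5404] M [-0.1591  0.1286 -0.0379] gap 0.5199 j [-0.4027  0.5832  1.7054  0.0001  0.8532  0.0942]
```

Call:
carry_out:
  series:
    - [[0,0,0.016],[0,0,0.006],30]
    - [[0,0,0.016],[0,0,0.006],30]
    - [[0,0,0],[0,0,0],30]

```text
time_s: 8.6
tool_pos: [0.5441, -0.1113, 0.0954]
tcp_rot: [[0.766, -0.642, 0.001], [-0.642, -0.766, -0.001], [0.001, 0.0, -1.0]]
wrist_force: [0.3, 0.1, -1.2]
finger_gap: 0.521
```

```bash
python3 - <<'E'
from plan import *
st()
E
```

```text
t 8.6 tcp [ 0.5441 -0.1113  0.0954] yaw -0.6977 tilt [ 0.0006 -0.0006 -1.    ] F [ 0.2581  0.135  -1.1954] M [-0.2716  0.1474  0.0006] gap 0.5206 j [-0.4029  0.5833  1.7052 -0.0004  0.8524  0.2951]
```

Call:
carry_out:
  series:
    - [[0,0,0.016],[0,0,0.006],30]
    - [[0,0,0.016],[0,0,0.006],30]
    - [[0,0,0],[0,0,0],30]

```text
time_s: 8.98
tool_pos: [0.5441, -0.1114, 0.0953]
tcp_rot: [[0.623, -0.782, 0.001], [-0.782, -0.623, -0.001], [0.001, -0.0, -1.0]]
wrist_force: [-0.5, -1.3, 0.9]
finger_gap: 0.519
```

```bash
python3 - <<'E'
from plan import *
st()
from look import *
snap('wrist','wrist5')
a=[cv2.imread(f'pics/wrist{k}.png')[160:300,250:390] for k in (3,4,5)]
cv2.imwrite('pics/c5.png',cv2.resize(cv2.hconcat(a),None,fx=1.9,fy=1.9,interpolation=cv2.INTER_CUBIC))
E
```

```text
t 8.97 tcp [ 0.5441 -0.1114  0.0953] yaw -0.8986 tilt [ 0.0008 -0.0007 -1.    ] F [-0.4582 -1.329   0.8837] M [-0.4206  0.2757 -0.0349] gap 0.5189 j [-0.403   0.5833  1.7053 -0.0004  0.852   0.496 ]
```

View pics/c5.png

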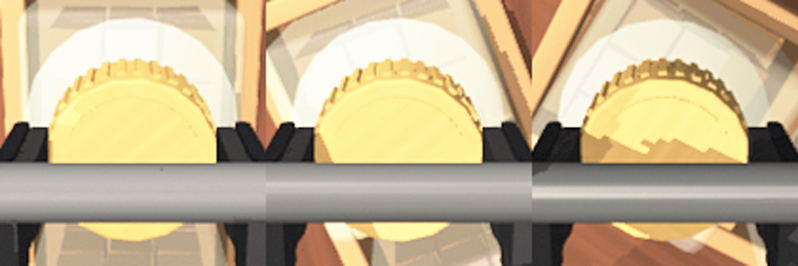

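Call:
carry_out:
  series:
    - [[0,0,0.016],[0,0,0.004],30]
    - [[0,0,0.016],[0,0,0.004],30]
    - [[0,0,0],[0,0,0],30]

```text
time_s: 9.4
tool_pos: [0.5445, -0.111, 0.0952]
tcp_rot: [[0.454, -0.891, 0.002], [-0.891, -0.454, -0.0], [0.001, -0.001, -1.0]]
wrist_force: [0.4, 0.7, 2.1]
finger_gap: 0.517
```

```bash
python3 - <<'E'
from plan import *
s=st();print(s['joint_torque'])
E
```

```text
t 9.4 tcp [ 0.5445 -0.111   0.0952] yaw -1.0992 tilt [ 0.0016 -0.0002 -1.    ] F [0.3681 0.6692 2.1496] M [0.002  0.1567 0.3679] gap 0.5168 j [-0.4024  0.5836  1.7051  0.0006  0.8514  0.6964]
[ -0.7044 -39.531  -11.8074   0.1582  -0.1063   0.472 ]
```

Now the moment about z jumps to 0.37 N m, which looks like the stop. A small extra turn should confirm it.

Call:
carry_out:
  series:
    - [[0,0,0.01],[0,0,0],30]
    - [[0,0,0],[0,0,0],30]

```text
time_s: 9.65
tool_pos: [0.5436, -0.1114, 0.0951]
tcp_rot: [[0.398, -0.917, -0.0], [-0.917, -0.398, -0.001], [0.001, 0.001, -1.0]]
wrist_force: [-2.6, -1.3, 5.5]
finger_gap: 0.517
```

```bash
python3 - <<'E'
from plan import *
s=st();print(s['joint_torque'])
from look import *
snap('wrist','wrist6');snap('scene','scene6')
a=[cv2.imread(f'pics/wrist{k}.png')[160:300,250:390] for k in (5,6)]
cv2.imwrite('pics/c6.png',cv2.resize(cv2.hconcat(a),None,fx=2.8,fy=2.8,interpolation=cv2.INTER_CUBIC))
E
```

```text
t 9.65 tcp [ 0.5436 -0.1114  0.0951] yaw -1.1614 tilt [-0.0004 -0.0009 -1.    ] F [-2.5844 -1.3075  5.4647] M [-0.3594  0.548   0.497 ] gap 0.5173 j [-0.4029  0.5835  1.7057 -0.0013  0.8525  0.7593]
[  0.5813 -38.5568 -12.2464   0.9041  -0.5196   0.567 ]
```

View pics/c6.png

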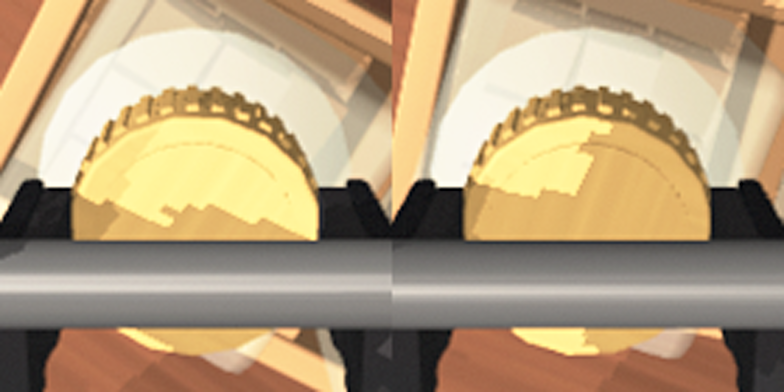

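Stop confirmed: 0.50 N m and rising. I ease the wind-up slightly, keeping the torque clockwise, before lifting.

Call:
carry_out:
  series:
    - [[0,0,-0.012],[0,0,0],30]
    - [[0,0,0],[0,0,0],30]
  grip_force: 30

```text
time_s: 10.0
tool_pos: [0.5436, -0.1113, 0.0951]
tcp_rot: [[0.463, -0.886, -0.0], [-0.886, -0.463, 0.0], [-0.0, 0.0, -1.0]]
wrist_force: [-3.3, -1.7, 5.5]
finger_gap: 0.512
```

```bash
python3 - <<'E'
from plan import *
s=st();print(s['joint_torque'])
E
```

```text
t 10.0 tcp [ 0.5436 -0.1113  0.0951] yaw -1.0891 tilt [-0.0001  0.     -1.    ] F [-3.3382 -1.7326  5.5416] M [-0.3921  0.6592  0.0495] gap 0.5123 j [-0.4033  0.5834  1.7058 -0.      0.8525  0.6857]
[  1.0248 -38.1335 -12.2024   0.6575  -0.5873  -0.0333]
```

Call:
carry_out:
  series:
    - [[0,0,0.003],[0,0,-0.1],30]
    - [[0,0,0],[0,0,-0.3],30]
    - [[0,0,0],[0,0,-0.4],30]
    - [[0,0,0],[0,0,-0.5],30]
    - [[0,0,0],[0,0,-0.6],30]
    - [[0,0,0],[0,0,-0.8],30]
    - [[0,0,0],[0,0,-0.8],30]
    - [[0,0,0],[0,0,-0.6],30]
    - [[0,0,0],[0,0,0],30]

```text
time_s: 11.12
tool_pos: [0.5448, -0.1114, 0.1988]
tcp_rot: [[0.446, -0.895, 0.003], [-0.895, -0.446, -0.001], [0.003, -0.002, -1.0]]
wrist_force: [-0.2, -0.8, -0.7]
finger_gap: 0.304
```

```bash
python3 - <<'E'
from plan import *
s=st();print(s['joint_torque'])
from look import *
snap('scene','scene7')
a=cv2.imread('pics/scene7.png')[130:310,180:420]
cv2.imwrite('pics/c7.png',cv2.resize(a,None,fx=3.2,fy=3.2,interpolation=cv2.INTER_CUBIC))
snap('wrist','wrist7')
E
```

```text
t 11.12 tcp [ 0.5448 -0.1114  0.1988] yaw -1.109 tilt [ 0.0032 -0.0013 -1.    ] F [-0.2051 -0.8348 -0.6979] M [-0.0984  0.1076 -0.0264] gap 0.3036 j [-0.4027  0.4371  1.6135  0.      1.0875  0.7062]
[  0.0619 -39.2305 -16.7006   0.078    0.0321  -0.0005]
```

View pics/c7.png

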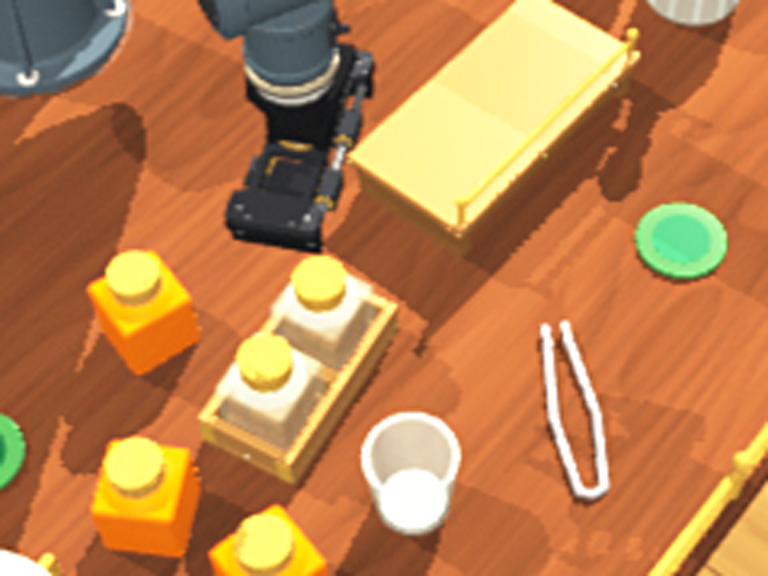

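View pics/wrist7.png

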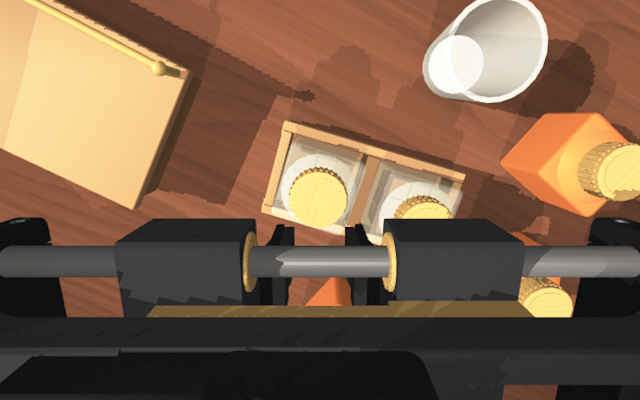

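The gripper came up without the jar. The scene shows both jars still in the caddy, caps at c7 (320,281) and (265,360), so the grip slipped off the cap. I check the grasp geometry.

```bash
python3 - <<'E'
from geo import *
import pickle
for f,t in (('wrist2',(0.544,-.1111,.0963)),('wrist3',(0.5435,-.111,.0962)),('wrist7',(0.5448,-.1114,.1988))):
    E=P(f)[2]; t=np.array(t)
    print(f,'tcp',proj(f,t),'gp',proj(f,t+[0,0,.019]),'cap top .117',proj(f,np.array([.5434,-.111,.117])),'cap in cam',E[:3,3]-t)
print([plane('wrist7',p,.117) for p in [(318,196)]], [plane('wrist7',p,.12) for p in [(318,196)]])
import cv2
a=cv2.imread('pics/wrist7.png')[110:250,250:480]
cv2.imwrite('pics/c8.png',cv2.resize(a,None,fx=3.4,fy=3.4,interpolation=cv2.INTER_CUBIC))
b=cv2.imread('pics/scene6.png')[150:290,230:400]
cv2.imwrite('pics/c9.png',cv2.resize(b,None,fx=4.2,fy=4.2,interpolation=cv2.INTER_CUBIC))
E
```

```text
wrist2 tcp [319.9538 229.3177] gp [320.0652 241.3734] cap top .117 [318.9749 242.2066] cap in cam [-0.0121  0.063   0.1826]
wrist3 tcp [319.9419 229.2852] gp [320.0225 241.33  ] cap top .117 [319.8416 242.5725] cap in cam [-0.0119  0.0629  0.1826]
wrist7 tcp [319.0754 229.1785] gp [319.0443 241.2861] cap top .117 [317.9592 197.1589] cap in cam [0.0571 0.0282 0.1816]
[array([ 0.5443, -0.1106,  0.117 ])] [array([ 0.5449, -0.1103,  0.12  ])]
```

View pics/c8.png

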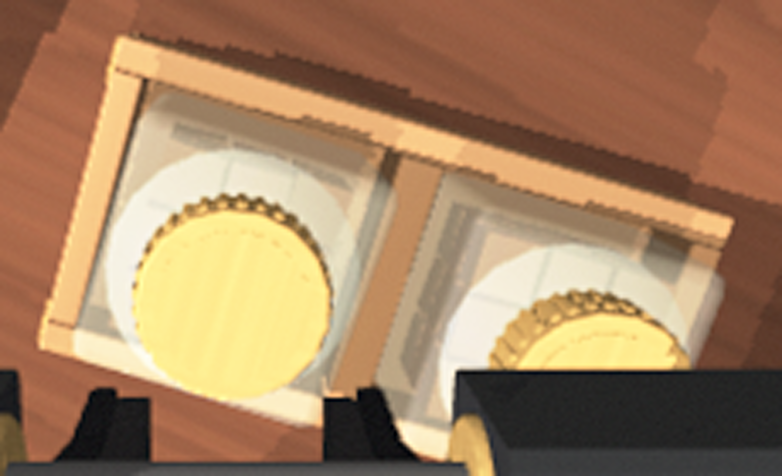

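View pics/c9.png

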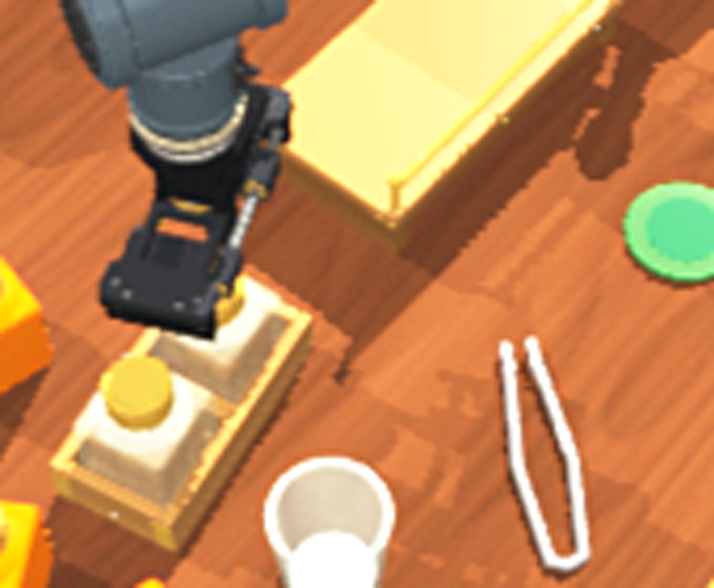

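The jar is unharmed and still seated. The pads only held the top few mm of the cap, since the grasp point was 2.5 mm below its top. Next I re-check this cap with a grip 4 mm lower, then lift by the flat glass sides. The gripper body clears the cap there: grasp at z 0.073 puts the body at 0.124, above the cap top at 0.117.

```bash
python3 - <<'E'
from plan import *
go([0.544,-0.111,0.0915],0.28)
E
```

```text
t 11.22 tcp [ 0.5435 -0.1109  0.1971] yaw -1.109 tilt [-0.0004  0.0002 -1.    ] F [-0.4154  0.4412 -0.4486] M [-0.0472  0.133  -0.0236] gap 0.3035 j [-0.4028  0.4392  1.6156 -0.      1.0873  0.7063]
turn total units [ 0.      0.0001 -0.2211] rad [ 0.      0.0005 -1.389 ]
shift BEFORE turn units [ 0.0138 -0.0178  4.2231]  shift AFTER turn units [0.0185 0.0091 4.2231]
```

Call:
carry_out:
  series:
    - [[0,0,-0.0276],[0,0,0.3],100]
    - [[0,0,-0.0276],[0,0,0.3],100]
    - [[0,0,-0.0276],[0,0,0.3],100]
    - [[0,0,-0.0276],[0,0,0.3],100]
    - [[0,0,-0.0276],[0,0,0.3],100]
    - [[0,0,-0.0276],[0,0,0.3],100]
    - [[0,0,-0.0276],[0,0,0.3],100]
    - [[0,0,-0.0276],[0,0,0.3],100]
    - [[0,0,0],[0.02,0,1.0],100]
    - [[0,0,0],[0,0,0.6],100]
    - [[0,0,0],[0,0,0.22],100]
    - [[0,0,0],[0,0,0],70]

```text
time_s: 12.72
tool_pos: [0.5441, -0.1108, 0.0913]
tcp_rot: [[0.962, 0.275, -0.001], [0.275, -0.962, 0.0], [-0.001, -0.001, -1.0]]
wrist_force: [0.7, 0.2, -0.6]
finger_gap: 0.949
```

Call:
carry_out:
  series:
    - [[0,0,0],[0,0,0],40]
    - [[0,0,0],[0,0,0],40]
    - [[0,0,0],[0,0,0],40]
    - [[0,0,0],[0,0,0],40]

```text
time_s: 13.22
tool_pos: [0.5438, -0.111, 0.092]
tcp_rot: [[0.961, 0.275, -0.001], [0.275, -0.961, -0.0], [-0.001, 0.0, -1.0]]
wrist_force: [-2.1, -1.2, 1.9]
finger_gap: 0.531
```

```bash
python3 - <<'E'
from plan import *
s=st();print(s['joint_torque'])
E
```

```text
t 13.22 tcp [ 0.5438 -0.111   0.092 ] yaw 0.2788 tilt [-0.001  -0.0003 -1.    ] F [-2.1446 -1.2499  1.8771] M [-0.2424  0.2769 -0.0257] gap 0.5314 j [-0.4023  0.5888  1.707  -0.0009  0.8466 -0.6805]
[  0.7609 -40.1901 -12.5418   0.4084  -0.332    0.0063]
```

Call:
carry_out:
  series:
    - [[0,0,0.012],[0,0,0],40]
    - [[0,0,0.012],[0,0,0],40]
    - [[0,0,0],[0,0,0],40]

```text
time_s: 13.6
tool_pos: [0.5442, -0.1112, 0.0919]
tcp_rot: [[0.992, 0.129, -0.0], [0.129, -0.992, -0.001], [-0.0, 0.001, -1.0]]
wrist_force: [-1.7, -1.6, 0.6]
finger_gap: 0.532
```

```bash
python3 - <<'E'
from plan import *
s=st();print(s['joint_torque'])
E
```

```text
t 13.6 tcp [ 0.5442 -0.1112  0.0919] yaw 0.1292 tilt [-0.0001 -0.0009 -1.    ] F [-1.6892 -1.6343  0.6011] M [-0.4035  0.1886  0.1865] gap 0.5321 j [-0.4023  0.5891  1.7066 -0.0012  0.8456 -0.5307]
[  1.0122 -40.5227 -12.0528   0.6061  -0.0215   0.2438]
```

Call:
carry_out:
  series:
    - [[0,0,0.01],[0,0,0],40]
    - [[0,0,0],[0,0,0],40]

```text
time_s: 13.85
tool_pos: [0.5442, -0.1112, 0.0919]
tcp_rot: [[0.998, 0.066, -0.0], [0.066, -0.998, -0.001], [-0.0, 0.001, -1.0]]
wrist_force: [-1.9, -1.9, 1.9]
finger_gap: 0.534
```

```bash
python3 - <<'E'
from plan import *
s=st();print(s['joint_torque'])
E
```

```text
t 13.85 tcp [ 0.5442 -0.1112  0.0919] yaw 0.0661 tilt [-0.0002 -0.0006 -1.    ] F [-1.9293 -1.8878  1.859 ] M [-0.4745  0.351   0.1543] gap 0.5341 j [-0.4025  0.5891  1.7066 -0.0008  0.8459 -0.4681]
[  1.2753 -40.1442 -12.0511   0.7526  -0.1162   0.2367]
```

The torque flattens at about 0.2 N m, and the tool rose 0.7 mm on closing. The fingertips seem to ride on the collar, so this test says nothing. I regrip 2 mm higher.

Call:
carry_out:
  series:
    - [[0,0,0],[0,0,0],70]
    - [[0,0,0],[0,0,0],70]
    - [[0,0,-0.025],[0,0,-0.1],70]
    - [[0,0,-0.02],[0,0,0],70]
    - [[0,0,0],[0,0,0],40]
    - [[0,0,0],[0,0,0],40]
    - [[0,0,0],[0,0,0],40]
    - [[0,0,0],[0,0,0],40]
    - [[0,0,0.015],[0,0,0],40]
    - [[0,0,0.015],[0,0,0],40]
    - [[0,0,0],[0,0,0],40]

```text
time_s: 15.22
tool_pos: [0.5438, -0.1117, 0.0943]
tcp_rot: [[0.987, 0.162, -0.001], [0.162, -0.987, -0.002], [-0.001, 0.002, -1.0]]
wrist_force: [-2.8, -5.2, 1.5]
finger_gap: 0.527
```

```bash
python3 - <<'E'
from plan import *
s=st();print(s['joint_torque'])
E
```

```text
t 15.22 tcp [ 0.5438 -0.1117  0.0943] yaw 0.1623 tilt [-0.0011 -0.0018 -1.    ] F [-2.8199 -5.1681  1.5421] M [-0.8508  0.6859  0.5819] gap 0.5274 j [-0.4027  0.5853  1.7052 -0.0027  0.8514 -0.5632]
[  2.1509 -40.1874 -12.6441   1.5454  -0.3808   0.6571]
```

The stop is confirmed at 0.6 N m with a clean grip, so cap 1 is tight. Now I open fully and go down to the glass body.

Call:
carry_out:
  series:
    - [[0,0,0],[0,0,0],100]
    - [[0,0,0],[0,0,0],100]
    - [[0,0,0],[0,0,0],100]
    - [[0,0,0],[0,0,0],100]
    - [[0,0,0],[0,0,0],100]
    - [[0,0,0],[0,0,0.5],100]
    - [[0,0,0],[0,0,0.5],100]
    - [[0,0,0],[0,0,0.4],100]
    - [[0,0,0],[0,0,0.2],100]
    - [[0,0,0],[0,0,0],100]

```text
time_s: 16.48
tool_pos: [0.544, -0.1107, 0.0536]
tcp_rot: [[0.987, 0.158, -0.001], [0.158, -0.987, 0.0], [-0.001, -0.001, -1.0]]
wrist_force: [0.5, -0.1, -0.4]
finger_gap: 1.0
```

```bash
python3 - <<'E'
from plan import *
s=st()
from look import *
snap('wrist','wrist9')
E
```

```text
t 16.48 tcp [ 0.544  -0.1107  0.0536] yaw 0.1589 tilt [-0.0011  0.0005 -1.    ] F [ 0.5249 -0.0996 -0.394 ] M [-0.0978  0.0386  0.0777] gap 1.0003 j [-0.4022  0.6513  1.7284  0.      0.7631 -0.5611]
```

View pics/wrist9.png

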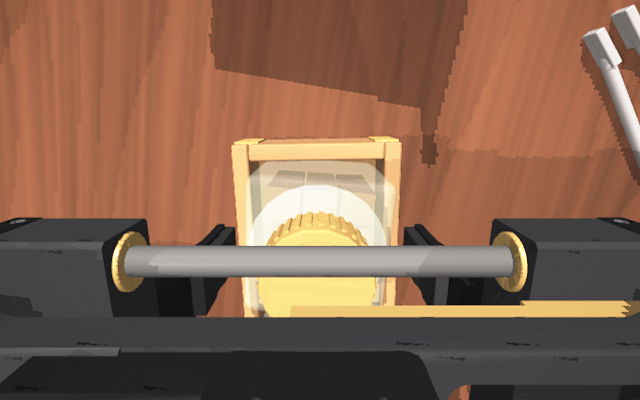

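Fingers straddle the glass body with space on both sides (left finger 235, jar 247 to 387, right finger 404). I close on it and lift.

Call:
carry_out:
  series:
    - [[0,0,0],[0,0,0],70]
    - [[0,0,0],[0,0,0],70]
    - [[0,0,0],[0,0,0],70]
    - [[0,0,0],[0,0,0],70]
    - [[0,0,0],[0,0,-0.2],70]
    - [[0,0,0],[0,0,-0.4],70]
    - [[0,0,0],[0,0,0],70]
  grip_force: 40

```text
time_s: 17.4
tool_pos: [0.5433, -0.1107, 0.0696]
tcp_rot: [[0.987, 0.159, -0.002], [0.159, -0.987, -0.0], [-0.002, -0.0, -1.0]]
wrist_force: [-4.6, -1.6, -1.6]
finger_gap: 0.848
```

```bash
python3 - <<'E'
from plan import *
s=st()
E
```

```text
t 17.4 tcp [ 0.5433 -0.1107  0.0696] yaw 0.1598 tilt [-0.002  -0.0001 -1.    ] F [-4.6251 -1.6386 -1.588 ] M [-0.5374  1.0368  0.105 ] gap 0.8482 j [-0.4021  0.6246  1.721  -0.0012  0.7978 -0.5612]
```

```bash
python3 - <<'E'
from plan import *
from look import *
snap('scene','scene10');snap('wrist','wrist10')
a=cv2.imread('pics/scene10.png')[190:290,230:330]
a=cv2.resize(a,(500,500),interpolation=cv2.INTER_CUBIC)
b=cv2.imread('pics/wrist10.png')[110:330,150:450]
b=cv2.resize(b,(300,220))
o=__import__('numpy').zeros((500,800,3),'uint8');o[:,:500]=a;o[:220,500:]=b
cv2.imwrite('pics/c10.png',o)
st()
E
```

```text
t 17.5 tcp [ 0.5434 -0.1109  0.0694] yaw 0.1597 tilt [-0.0017 -0.0003 -1.    ] F [-4.8838 -2.8536 -1.0056] M [-0.5181  1.0664  0.1366] gap 0.847 j [-0.4023  0.6249  1.721  -0.0013  0.7972 -0.5611]
```

View pics/c10.png

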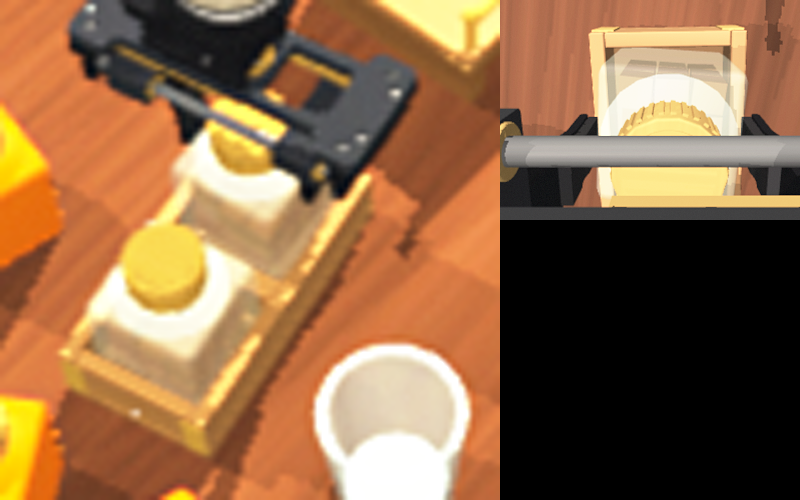

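The jar is rising with the gripper: the cap keeps its size in the wrist view, about 100 px. There is light side contact of about 5 N with the cell wall, so I shift 1 mm away from it and keep lifting.

Call:
carry_out:
  series:
    - [[0,0,0],[-0.04,0.03,-0.1],70]
    - [[0,0,0],[0,0,-0.3],70]
    - [[0,0,0],[0,0,-0.4],70]
    - [[0,0,0],[0,0,-0.5],70]
    - [[0,0,0],[0,0,0],70]
  grip_force: 50

```text
time_s: 18.12
tool_pos: [0.5459, -0.1126, 0.1038]
tcp_rot: [[0.987, 0.158, 0.006], [0.158, -0.987, -0.002], [0.006, 0.003, -1.0]]
wrist_force: [0.2, 0.9, -4.4]
finger_gap: 0.847
```

```bash
python3 - <<'E'
from plan import *
from look import *
st()
snap('scene','scene11');snap('wrist','wrist11')
a=cv2.imread('pics/scene11.png')[180:290,230:340]
a=cv2.resize(a,(550,550),interpolation=cv2.INTER_CUBIC)
cv2.imwrite('pics/c11.png',a)
E
```

```text
t 18.12 tcp [ 0.5459 -0.1126  0.1038] yaw 0.1587 tilt [ 0.006  -0.0021 -1.    ] F [ 0.247   0.901  -4.3936] M [-0.0501  0.0321  0.023 ] gap 0.8472 j [-0.4041  0.5703  1.6989  0.0006  0.8661 -0.5631]
```

View pics/c11.png

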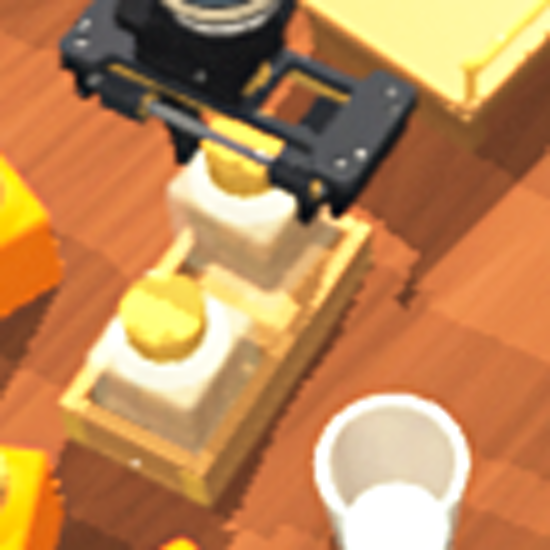

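View pics/wrist11.png

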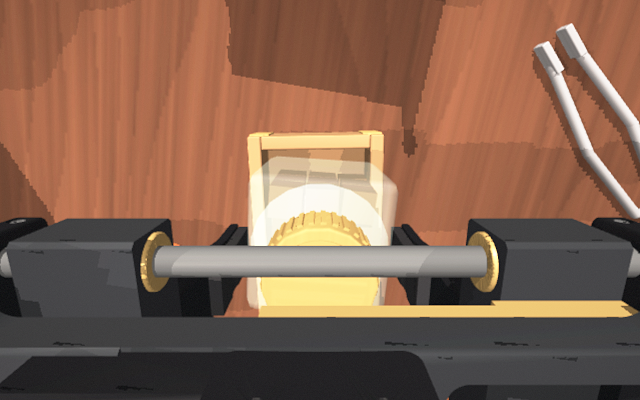

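The wrist force is −4.4 N, so the jar hangs free and upright. I raise it, turn square to the shelf and carry it over.

Call:
carry_out:
  series:
    - [[0,0,0],[0,0,-0.6],70]
    - [[0,0,0],[0,0,-0.8],70]
    - [[0,0,0.0096],[0,0,-0.8],70]
    - [[0,0,0.0096],[0,0,-0.3],70]
    - [[0,0,0.0096],[0,0,0],70]
    - [[0,0,0],[0,0,0],70]

```text
time_s: 18.98
tool_pos: [0.5435, -0.1118, 0.1649]
tcp_rot: [[1.0, -0.021, 0.001], [-0.021, -1.0, -0.0], [0.001, 0.0, -1.0]]
wrist_force: [0.2, -0.2, -3.8]
finger_gap: 0.846
```

```bash
python3 - <<'E'
from plan import *
go([0.504,0.247,0.165],-0.022)
E
```

```text
t 18.98 tcp [ 0.5435 -0.1118  0.1649] yaw -0.0213 tilt [ 0.0007 -0.0002 -1.    ] F [ 0.1793 -0.1956 -3.7557] M [-0.1635  0.0079  0.0248] gap 0.8458 j [-0.4043  0.4809  1.6493  0.0001  1.0108 -0.383 ]
turn total units [ 0.     -0.0001  0.0001] rad [ 0.0002 -0.0007  0.0007]
shift BEFORE turn units [ -1.8856 -14.3138  -0.0082]  shift AFTER turn units [ -1.8959 -14.3124  -0.0042]
```

Call:
carry_out:
  series:
    - [[0,0,0],[-0.04,-0.3,0],70]
    - [[0,0,0],[-0.1,-0.7,0],70]
    - [[0,0,0],[-0.14,-1,0],70]
    - [[0,0,0],[-0.14,-1,0],70]
    - [[0,0,0],[-0.14,-1,0],70]
    - [[0,0,0],[-0.14,-1,0],70]
    - [[0,0,0],[-0.14,-1,0],70]
    - [[0,0,0],[-0.14,-1,0],70]
    - [[0,0,0],[-0.14,-1,0],70]
    - [[0,0,0],[-0.14,-1,0],70]
    - [[0,0,0],[-0.14,-1,0],70]
    - [[0,0,0],[-0.14,-1,0],70]

```text
time_s: 20.48
tool_pos: [0.5097, 0.166, 0.1641]
tcp_rot: [[1.0, -0.021, -0.001], [-0.021, -1.0, 0.0], [-0.001, -0.0, -1.0]]
wrist_force: [-0.4, 0.2, -2.8]
finger_gap: 0.847
```

Call:
carry_out:
  series:
    - [[0,0,0],[-0.14,-1,0],70]
    - [[0,0,0],[-0.12,-0.9,0.1],70]
    - [[0,0,0],[-0.09,-0.8,0.3],70]
    - [[0,0,0],[-0.06,-0.5,0.5],70]
    - [[0,0,0],[0,-0.1,0.5],70]
    - [[0,0,0],[0,0,0.4],70]
    - [[0,0,0],[0,0,0.15],70]
    - [[0,0,0],[0,0,0],70]

```text
time_s: 21.48
tool_pos: [0.5026, 0.2461, 0.1151]
tcp_rot: [[1.0, -0.023, -0.001], [-0.023, -1.0, -0.0], [-0.001, 0.0, -1.0]]
wrist_force: [0.6, -0.3, -3.9]
finger_gap: 0.852
```

```bash
python3 - <<'E'
from plan import *
from look import *
go([0.504,0.247,0.106],-0.022)
snap('scene','scene12');snap('wrist','wrist12')
a=cv2.imread('pics/scene12.png')[80:220,250:410]
a=cv2.resize(a,None,fx=4.2,fy=4.2,interpolation=cv2.INTER_CUBIC)
cv2.imwrite('pics/c12.png',a)
E
```

```text
t 21.48 tcp [0.5026 0.2461 0.1151] yaw -0.023 tilt [-0.0007 -0.0003 -1.    ] F [ 0.6288 -0.3312 -3.8873] M [-0.0844  0.006   0.0208] gap 0.8517 j [ 0.2557  0.558   1.6791 -0.0001  0.9051  0.2787]
turn total units [ 0.      0.0001 -0.0002] rad [ 0.0003  0.0007 -0.001 ]
shift BEFORE turn units [ 0.0554 -0.0385  0.3644]  shift AFTER turn units [ 0.0552 -0.0384  0.3645]
```

View pics/c12.png

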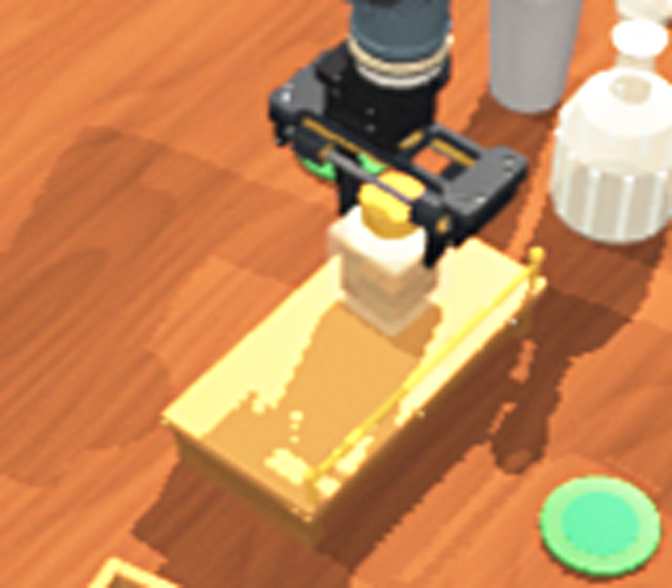

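View pics/wrist12.png

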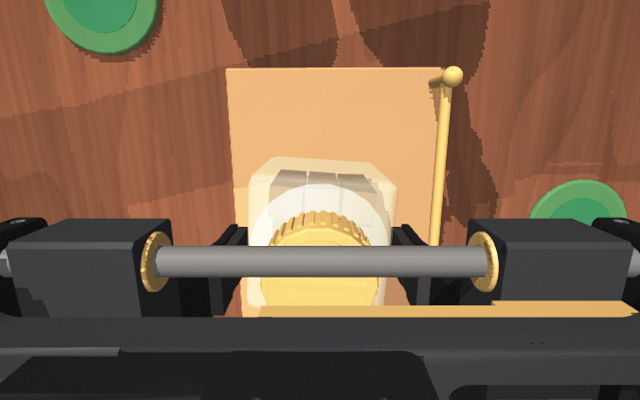

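Call:
carry_out:
  series:
    - [[0,0,0],[0,0,0.16],70]
    - [[0,0,0],[0,0,0.08],70]
    - [[0,0,0],[0,0,0.04],70]
    - [[0,0,0],[0,0,0],70]

```text
time_s: 22.08
tool_pos: [0.5025, 0.2467, 0.1084]
tcp_rot: [[1.0, -0.022, -0.0], [-0.022, -1.0, -0.0], [-0.0, 0.0, -1.0]]
wrist_force: [0.8, 0.1, -2.7]
finger_gap: 0.845
```

```bash
python3 - <<'E'
from plan import *
st()
E
```

```text
t 22.07 tcp [0.5025 0.2467 0.1084] yaw -0.022 tilt [-0.0001 -0.0001 -1.    ] F [ 0.7726  0.0529 -2.6756] M [-0.1339  0.0298  0.0041] gap 0.8447 j [ 0.2568  0.5681  1.6841 -0.      0.8895  0.2788]
```

Call:
carry_out:
  series:
    - [[0,0,0],[0,0,0.04],70]
    - [[0,0,0],[0,0,0.04],70]
    - [[0,0,0],[0,0,0],70]

```text
time_s: 22.45
tool_pos: [0.5026, 0.2468, 0.1066]
tcp_rot: [[1.0, -0.022, 0.0], [-0.022, -1.0, 0.0], [0.0, -0.0, -1.0]]
wrist_force: [0.6, 0.9, -2.5]
finger_gap: 0.851
```

```bash
python3 - <<'E'
from plan import *
st()
E
```

```text
t 22.45 tcp [0.5026 0.2468 0.1066] yaw -0.022 tilt [ 0.0001  0.0001 -1.    ] F [ 0.5969  0.9333 -2.4816] M [-0.0804  0.1259 -0.0109] gap 0.851 j [0.2568 0.5709 1.6853 0.0001 0.8852 0.2787]
```

Call:
carry_out:
  series:
    - [[0,0,0],[0,0,0.03],70]
    - [[0,0,0],[0,0,0.03],70]
    - [[0,0,0],[0,0,0],70]

```text
time_s: 22.82
tool_pos: [0.5027, 0.2468, 0.1065]
tcp_rot: [[1.0, -0.022, 0.001], [-0.022, -1.0, 0.0], [0.001, -0.0, -1.0]]
wrist_force: [-1.4, -0.8, 8.6]
finger_gap: 0.851
```

```bash
python3 - <<'E'
from plan import *
st()
E
```

```text
t 22.82 tcp [0.5027 0.2468 0.1065] yaw -0.022 tilt [ 0.0006  0.0002 -1.    ] F [-1.4288 -0.8167  8.5671] M [-0.2404  0.7498 -0.0077] gap 0.8505 j [0.2568 0.571  1.6856 0.     0.8844 0.2788]
```

Jar 1 is standing on the shelf, with Fz at +8.6 N. I release, rise and go back for jar 2.

Call:
carry_out:
  series:
    - [[0,0,0],[0,0,0],98]
    - [[0,0,0],[0,0,0],98]
    - [[0,0,0],[0,0,0],98]
    - [[0,0,0],[0,0,-0.3],98]
    - [[0,0,0],[0,0,-0.8],98]
    - [[0,0,0],[0,0,-1],98]
    - [[0,0,0],[0,0,-1],98]
    - [[0,0,0],[0,0,-1],98]
    - [[0,0,0],[0,0,-0.4],98]

```text
time_s: 23.95
tool_pos: [0.5035, 0.247, 0.2193]
tcp_rot: [[1.0, -0.022, 0.003], [-0.022, -1.0, 0.001], [0.003, -0.001, -1.0]]
wrist_force: [-0.2, 0.4, 0.7]
finger_gap: 0.98
```

```bash
python3 - <<'E'
from plan import *
from look import *
go([0.5595,-0.2034,0.15],0.18)
snap('wrist','wrist13');snap('scene','scene13');snap('top','top13')
a=cv2.imread('pics/scene13.png')[80:220,250:410]
a=cv2.resize(a,None,fx=4.2,fy=4.2,interpolation=cv2.INTER_CUBIC)
cv2.imwrite('pics/c13.png',a)
E
```

```text
t 23.95 tcp [0.5035 0.247  0.2193] yaw -0.022 tilt [ 0.0033  0.0009 -1.    ] F [-0.1623  0.3688  0.7265] M [-0.1131  0.0431  0.0117] gap 0.9802 j [0.2568 0.419  1.5784 0.     1.1409 0.2788]
turn total units [-0.0001 -0.0005 -0.0321] rad [-0.0006 -0.0033 -0.202 ]
shift BEFORE turn units [ 2.627  17.9639  2.7654]  shift AFTER turn units [-1.0211 18.1249  2.7738]
```

View pics/c13.png

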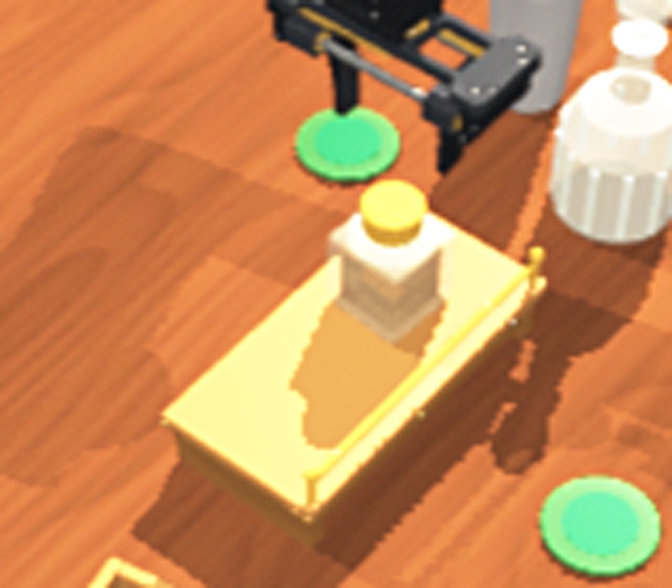

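View pics/top13.png

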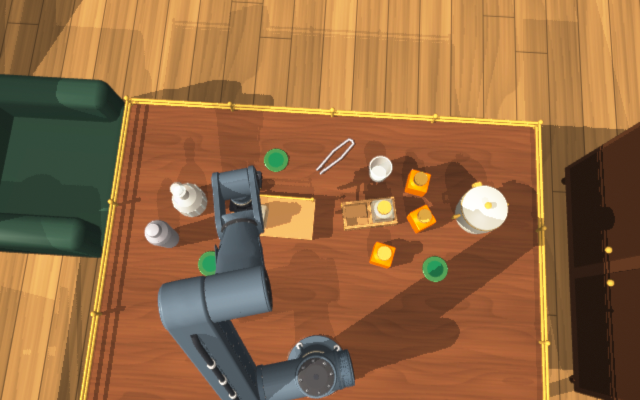

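Jar 1 stands upright, wholly on the shelf. Heading to jar 2.

Call:
carry_out:
  series:
    - [[0,0,0],[0.08,0.5,0],100]
    - [[0,0,0],[0.15,1,0],100]
    - [[0,0,0],[0.15,1,0],100]
    - [[0,0,0],[0.15,1,0],100]
    - [[0,0,0],[0.15,1,0],100]
    - [[0,0,0],[0.15,1,0],100]
    - [[0,0,0],[0.15,1,0],100]
    - [[0,0,0],[0.15,1,0],100]
    - [[0,0,0],[0.15,1,0],100]
    - [[0,0,0],[0.15,1,0],100]
    - [[0,0,0],[0.15,1,0],100]
    - [[0,0,0],[0.15,1,0],100]

```text
time_s: 25.6
tool_pos: [0.5385, -0.0431, 0.2163]
tcp_rot: [[1.0, -0.023, -0.003], [-0.023, -1.0, 0.0], [-0.003, -0.0, -1.0]]
wrist_force: [-0.8, -0.0, 0.6]
finger_gap: 0.996
```

Call:
carry_out:
  series:
    - [[0,0,0],[0.15,1,0],100]
    - [[0,0,0],[0.15,1,0.3],100]
    - [[0,0,0],[0.15,1,0.3],100]
    - [[0,0,0],[0.15,1,0.3],100]
    - [[0,0,0],[0.15,1,0.3],100]
    - [[0,0,0],[0.15,1,0.3],100]
    - [[0,0,0],[0.07,0.46,0.3],100]
    - [[0,0,-0.016],[0,0,0.3],100]
    - [[0,0,-0.016],[0,0,0.3],100]
    - [[0,0,0],[0,0,0],100]

```text
time_s: 26.85
tool_pos: [0.5596, -0.2032, 0.1566]
tcp_rot: [[0.984, 0.177, -0.002], [0.177, -0.984, 0.001], [-0.002, -0.002, -1.0]]
wrist_force: [-0.8, -0.2, 0.4]
finger_gap: 1.001
```

```bash
python3 - <<'E'
from plan import *
from look import *
go([0.5597,-0.2036,0.0945])
snap('wrist','wrist14')
from geo import *
print(proj('wrist14',np.array([.5597,-.2036,.117])))
E
```

```text
t 26.85 tcp [ 0.5596 -0.2032  0.1566] yaw 0.1781 tilt [-0.0018  0.0012 -1.    ] F [-0.8194 -0.2454  0.3539] M [-0.0485 -0.0209  0.0257] gap 1.0015 j [-0.536   0.5429  1.5527  0.0002  1.0481 -0.7142]
turn total units [-0.0002  0.0002 -0.    ] rad [-0.0015  0.0015 -0.    ]
shift BEFORE turn units [0.0063 0.0187 2.4834]  shift AFTER turn units [0.0026 0.0149 2.4834]
[319.9889 211.0188]
```

View pics/wrist14.png

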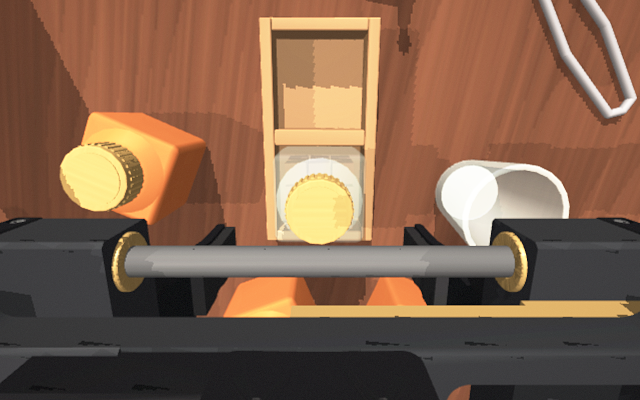

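The cap is at (320,209), against a prediction of (320,211). I go down and grip it.

Call:
carry_out:
  series:
    - [[0,0,0],[0,0,0.8],100]
    - [[0,0,0],[0,0,0.9],100]
    - [[0,0,0],[0,0.02,0.55],100]
    - [[0,0,0],[0,0,0.2],100]
    - [[0,0,0],[0,0,0],40]
    - [[0,0,0],[0,0,0],40]
    - [[0,0,0],[0,0,0],40]
    - [[0,0,0],[0,0,0],40]
    - [[0,0,0],[0,0,0],40]
    - [[0,0,0],[0,0,0],40]
  grip_force: 30

```text
time_s: 28.15
tool_pos: [0.5606, -0.2044, 0.0968]
tcp_rot: [[0.984, 0.178, 0.001], [0.178, -0.984, -0.001], [0.001, 0.001, -1.0]]
wrist_force: [-0.4, -0.2, 2.7]
finger_gap: 0.438
```

```bash
python3 - <<'E'
from plan import *
s=st();print(s['joint_torque'])
E
```

```text
t 28.15 tcp [ 0.5606 -0.2044  0.0968] yaw 0.1791 tilt [ 0.0008 -0.0006 -1.    ] F [-0.37   -0.1615  2.6661] M [-0.0854  0.1983 -0.0094] gap 0.4382 j [-0.5367  0.6245  1.5983 -0.0001  0.9178 -0.7158]
[  0.1734 -42.121  -12.9444   0.1304  -0.1072  -0.0018]
```

The gap is 0.438, narrower than the cap, so the pads squeezed off over its top edge. The cap top sits low, which suggests it is tight. I reopen and grip 2 mm lower.

Call:
carry_out:
  series:
    - [[0,0,0],[0,0,0],75]
    - [[0,0,0],[0,0,0],75]
    - [[0,0,0],[0,0,0.04],75]
    - [[0,0,0],[0,0,0.04],75]
    - [[0,0,0],[0,0,0],45]
    - [[0,0,0],[0,0,0],45]
    - [[0,0,0],[0,0,0],45]
    - [[0,0,0],[0,0,0],45]
  grip_force: 25

```text
time_s: 29.15
tool_pos: [0.5606, -0.2047, 0.0964]
tcp_rot: [[0.984, 0.179, 0.001], [0.179, -0.984, -0.002], [0.001, 0.002, -1.0]]
wrist_force: [-2.3, 0.7, 14.0]
finger_gap: 0.469
```

```bash
python3 - <<'E'
from plan import *
s=st();print(s['joint_torque'])
E
```

```text
t 29.15 tcp [ 0.5606 -0.2047  0.0964] yaw 0.1797 tilt [ 0.0009 -0.0016 -1.    ] F [-2.3204  0.7181 13.9707] M [0.0501 0.5625 0.0192] gap 0.469 j [-0.5367  0.625   1.5985 -0.0012  0.9165 -0.7157]
[  0.205  -35.8952 -11.5153   0.2236  -0.7365  -0.0134]
```

```bash
python3 - <<'E'
from plan import *
from look import *
snap('wrist','wrist15');snap('scene','scene15')
a=cv2.imread('pics/scene15.png')[180:300,220:340]
b=cv2.imread('pics/wrist15.png')[130:320,200:440]
o=__import__('numpy').zeros((480,800,3),'uint8');o[:,:480]=cv2.resize(a,(480,480),interpolation=cv2.INTER_CUBIC);o[:253,480:]=cv2.resize(b,(320,253))
cv2.imwrite('pics/c15.png',o)
E
```

```text
(no output)
```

View pics/c15.png

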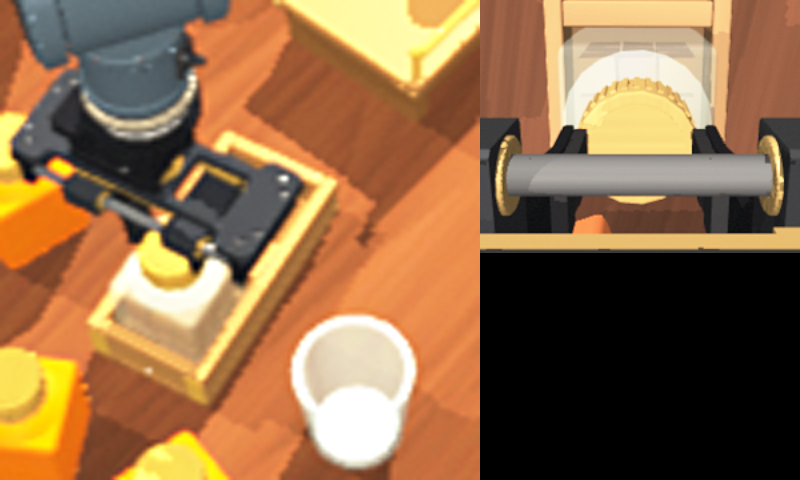

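View pics/wrist15.png

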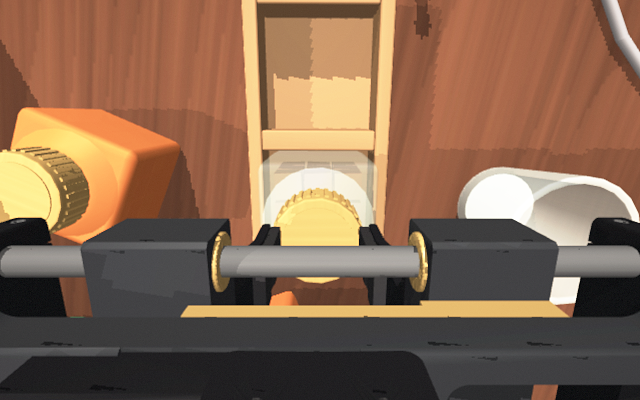

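Call:
carry_out:
  series:
    - [[0,0,0],[0,0,0],85]
    - [[0,0,0],[0,0,0],85]
    - [[0,0,0],[0,0,0],85]
    - [[0,0,0],[0,0,0],85]
    - [[0,0,0],[0,0,0],85]

```text
time_s: 29.88
tool_pos: [0.5644, -0.2046, 0.0974]
tcp_rot: [[0.984, 0.177, 0.009], [0.177, -0.984, -0.002], [0.008, 0.004, -1.0]]
wrist_force: [4.9, 3.4, 15.0]
finger_gap: 0.834
```

```bash
python3 - <<'E'
from plan import *
from look import *
go([0.5600,-0.2036,0.0935])
snap('wrist','wrist16')
b=cv2.imread('pics/wrist16.png')[130:320,200:440]
cv2.imwrite('pics/c16.png',cv2.resize(b,None,fx=3,fy=3,interpolation=cv2.INTER_CUBIC))
E
```

```text
t 29.88 tcp [ 0.5644 -0.2046  0.0974] yaw 0.178 tilt [ 0.009  -0.0021 -1.    ] F [ 4.8761  3.4467 15.0332] M [ 0.4596 -0.2498 -0.1295] gap 0.8337 j [-0.5353  0.6247  1.5953  0.0035  0.9128 -0.7154]
turn total units [ 0.0006 -0.0013 -0.    ] rad [ 0.0037 -0.0085 -0.    ]
shift BEFORE turn units [-0.1662 -0.0711  0.1546]  shift AFTER turn units [-0.1649 -0.0706  0.1562]
```

View pics/c16.png

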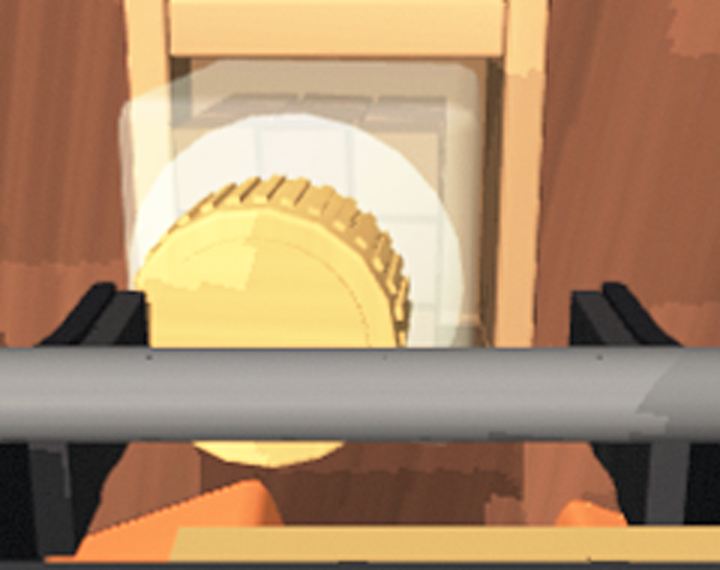

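The jar now looks displaced or tilted toward the left finger. I look from outside before moving.

```bash
python3 - <<'E'
from look import *
snap('scene','scene16');snap('top','top16')
a=cv2.imread('pics/scene16.png')[190:290,220:320]
b=cv2.imread('pics/top16.png')[180:240,330:430]
o=__import__('numpy').zeros((600,800,3),'uint8');o[:500,:500]=cv2.resize(a,(500,500),interpolation=cv2.INTER_CUBIC);o[:180,500:]=cv2.resize(b,(300,180))
cv2.imwrite('pics/c17.png',o)
E
```

View pics/c17.png

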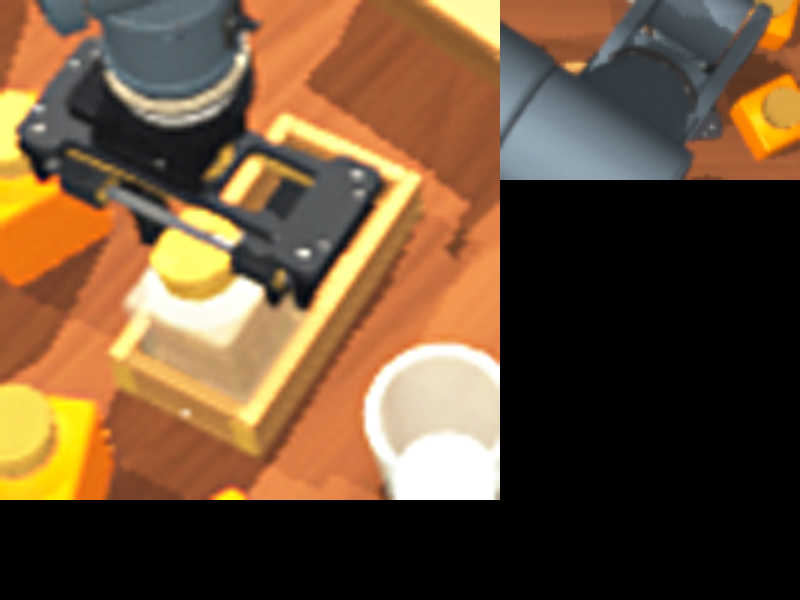

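View pics/wrist16.png

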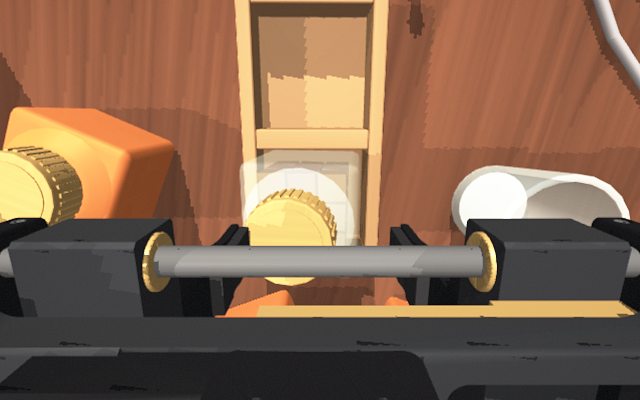

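The jar is tilted a few degrees toward −x in its cell. The left finger drags on the cap's rim, with Fz at +15 N. I relieve the downward push before opening further.

Call:
carry_out:
  series:
    - [[0,0,0],[0,0,-0.1],85]
    - [[0,0,0],[0,0,-0.1],85]
    - [[0,0,0],[0,0,-0.1],85]
    - [[0,0,0],[0,0,0],85]

```text
time_s: 30.52
tool_pos: [0.5598, -0.2041, 0.1013]
tcp_rot: [[0.984, 0.178, -0.001], [0.178, -0.984, 0.0], [-0.001, -0.001, -1.0]]
wrist_force: [-0.4, 0.8, 0.5]
finger_gap: 0.848
```

```bash
python3 - <<'E'
from plan import *
from look import *
st()
snap('wrist','wrist17')
b=cv2.imread('pics/wrist17.png')[130:320,200:440]
cv2.imwrite('pics/c18.png',cv2.resize(b,None,fx=3,fy=3,interpolation=cv2.INTER_CUBIC))
E
```

```text
t 30.52 tcp [ 0.5598 -0.2041  0.1013] yaw 0.1789 tilt [-0.001   0.0005 -1.    ] F [-0.4067  0.8489  0.4818] M [-0.0796  0.0303 -0.0065] gap 0.8478 j [-0.5369  0.6179  1.5957 -0.0001  0.9291 -0.7158]
```

View pics/c18.png

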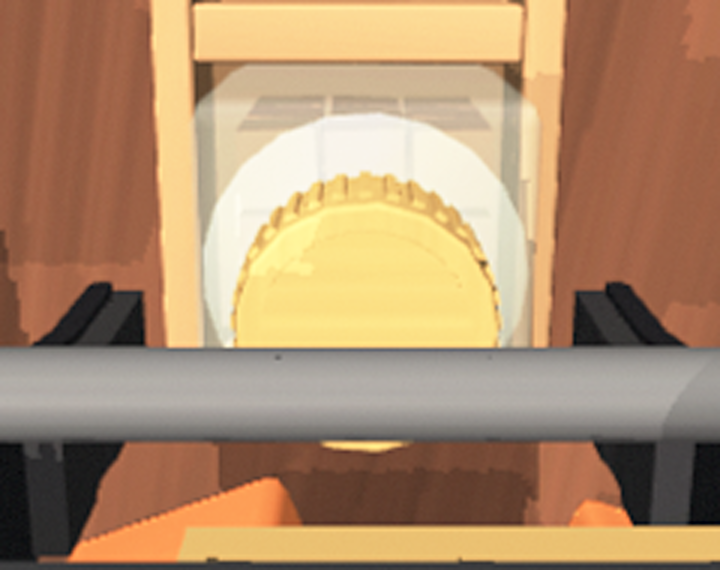

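The jar has righted itself: it stands upright in its cell and forces are zero. I measure where its cap sits relative to the jaws.

```bash
python3 - <<'E'
from geo import *
for f,tcp in (('wrist2',(0.544,-.1111,.0963)),('wrist14',(.5596,-.2032,.1566)),('wrist17',(.5598,-.2041,.1013))):
    im=cv2.imread(f'pics/{f}.png');h=cv2.cvtColor(im,cv2.COLOR_BGR2HSV)
    m=((h[...,0]>18)&(h[...,0]<32)&(h[...,1]>110)&(h[...,2]>215)).astype('uint8')*255
    n,l,s,c=cv2.connectedComponentsWithStats(m)
    o=im.copy();o[m>0]=(255,0,0)
    cv2.imwrite(f'pics/m_{f}.png',cv2.resize(o[150:310,220:420],None,fx=2,fy=2))
    # project predicted cap rim circles for candidate centre by search on mask IoU (visible part)
    yy,xx=np.mgrid[0:400,0:640]
    roi=np.zeros((400,640),bool);roi[150:244,240:400]=True;roi[279:298,240:400]=True
    best=None
    A=P(f)[0];t=np.linspace(0,2*np.pi,60)
    for z in (.115,.117,.119):
      for dx in np.arange(-.006,.0061,.001):
        for dy in np.arange(-.006,.0061,.001):
          X=np.stack([tcp[0]+dx+.0235*np.cos(t),tcp[1]+dy+.0235*np.sin(t),0*t+z,1+0*t]);q=A@X;q=(q[:2]/q[2]).T
          mm=np.zeros((400,640),'uint8');cv2.fillPoly(mm,[np.round(q*16).astype(int)],1,shift=4)
          a=(mm>0)&roi;b=(m>0)&roi
          iou=(a&b).sum()/(a|b).sum()
          if best is None or iou>best[0]: best=(iou,z,tcp[0]+dx,tcp[1]+dy)
      print(f,best);
E
python3 -c "
import cv2
cv2.imwrite('pics/m.png',cv2.hconcat([cv2.resize(cv2.imread(f'pics/m_{f}.png'),(266,213)) for f in ('wrist2','wrist14','wrist17')]))"
```

```text
wrist2 (np.float64(0.49127484246243336), 0.115, np.float64(0.542), np.float64(-0.1081))
wrist2 (np.float64(0.49127484246243336), 0.115, np.float64(0.542), np.float64(-0.1081))
wrist2 (np.float64(0.49127484246243336), 0.115, np.float64(0.542), np.float64(-0.1081))
wrist14 (np.float64(0.33306364617044226), 0.115, np.float64(0.5586), np.float64(-0.2012))
wrist14 (np.float64(0.3343991473487876), 0.117, np.float64(0.5586), np.float64(-0.2012))
wrist14 (np.float64(0.3343991473487876), 0.117, np.float64(0.5586), np.float64(-0.2012))
wrist17 (np.float64(0.8034506878060154), 0.115, np.float64(0.5598), np.float64(-0.2011))
wrist17 (np.float64(0.8034506878060154), 0.115, np.float64(0.5598), np.float64(-0.2011))
wrist17 (np.float64(0.8034506878060154), 0.115, np.float64(0.5598), np.float64(-0.2011))
```

View pics/m.png

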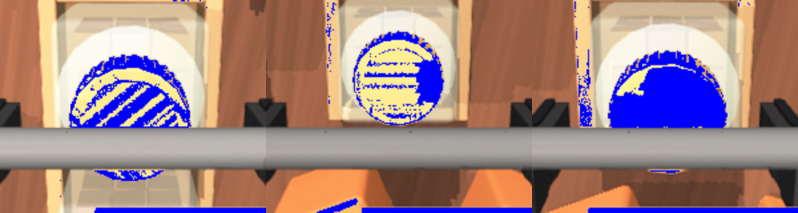

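```bash
python3 - <<'E'
from geo import *
d=np.array([-.178,.984,0])*.024
for f,p in (('wrist2',(318.5,287)),('wrist3',(319,287)),('wrist14',(320,243.5)),('wrist15',(319,283.5)),('wrist17',(321.5,280.3))):
    for z in (.117,.119): print(f,z,plane(f,p,z)+d)
o=[cv2.imread(f'pics/{f}.png')[262:300,270:370] for f in ('wrist2','wrist3','wrist15','wrist17')]
cv2.imwrite('pics/rim.png',cv2.resize(cv2.vconcat([cv2.hconcat(o[:2]),cv2.hconcat(o[2:])]),None,fx=4,fy=4,interpolation=cv2.INTER_NEAREST))
o=cv2.imread('pics/wrist14.png')[160:260,260:380]
cv2.imwrite('pics/rim14.png',cv2.resize(o,None,fx=5,fy=5,interpolation=cv2.INTER_NEAREST))
E
```

```text
wrist2 0.117 [ 0.5435 -0.1127  0.117 ]
wrist2 0.119 [ 0.5433 -0.1116  0.119 ]
wrist3 0.117 [ 0.5432 -0.1125  0.117 ]
wrist3 0.119 [ 0.543  -0.1114  0.119 ]
wrist14 0.117 [ 0.5597 -0.2037  0.117 ]
wrist14 0.119 [ 0.5596 -0.2029  0.119 ]
wrist15 0.117 [ 0.56   -0.2043  0.117 ]
wrist15 0.119 [ 0.5598 -0.2032  0.119 ]
wrist17 0.117 [ 0.5607 -0.2041  0.117 ]
wrist17 0.119 [ 0.5605 -0.2031  0.119 ]
```

View pics/rim.png

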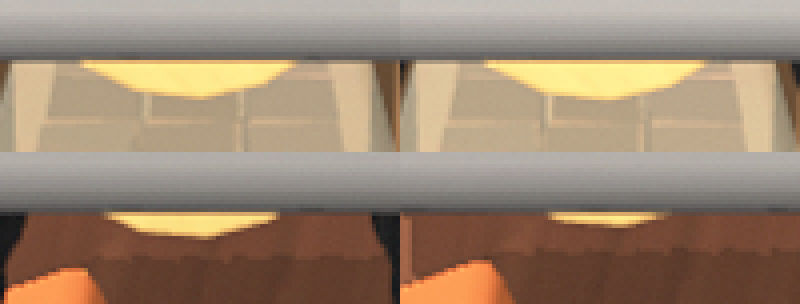

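View pics/rim14.png

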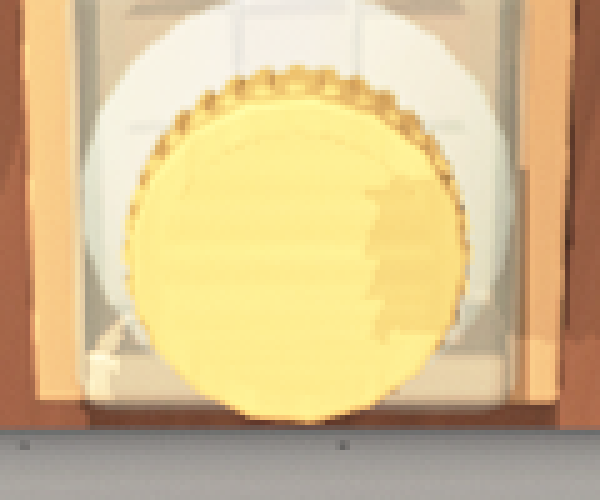

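The cap is centred at (0.5605, −0.204), within 1 mm of the jaws, so only the height mattered. A grip at TCP 0.094 held well on jar 1. I verify the depth before closing this time.

Call:
carry_out:
  series:
    - [[0,0,0],[0.03,0,0],100]
    - [[0,0,0],[0,0,0.1],100]
    - [[0,0,0],[0,0,0.1],100]
    - [[0,0,0],[0,0,0.09],80]
    - [[0,0,0],[0,0,0],70]
  grip_force: 20

```text
time_s: 31.2
tool_pos: [0.5608, -0.2039, 0.0942]
tcp_rot: [[0.984, 0.178, -0.001], [0.178, -0.984, 0.0], [-0.001, -0.0, -1.0]]
wrist_force: [0.8, -0.5, -0.5]
finger_gap: 0.848
```

```bash
python3 - <<'E'
from plan import *
st()
E
```

```text
t 31.2 tcp [ 0.5608 -0.2039  0.0942] yaw 0.1791 tilt [-0.0006  0.0003 -1.    ] F [ 0.7782 -0.5415 -0.4522] M [-0.0703  0.0299  0.01  ] gap 0.848 j [-0.5359  0.6289  1.5985 -0.      0.9149 -0.7149]
```

Call:
carry_out:
  series:
    - [[0,0,0],[0,0,0.035],48]
    - [[0,0,0],[0,0,0],48]
    - [[0,0,0],[0,0,0],48]
    - [[0,0,0],[0,0,0],48]
    - [[0,0,0],[0,0,0],48]
  grip_force: 20

```text
time_s: 31.82
tool_pos: [0.5611, -0.204, 0.0937]
tcp_rot: [[0.984, 0.178, 0.0], [0.178, -0.984, -0.0], [0.0, 0.0, -1.0]]
wrist_force: [-0.4, -0.6, 0.6]
finger_gap: 0.532
```

```bash
python3 - <<'E'
from plan import *
st()
E
```

```text
t 31.82 tcp [ 0.5611 -0.204   0.0937] yaw 0.179 tilt [ 0.0003 -0.0001 -1.    ] F [-0.4166 -0.5566  0.585 ] M [-0.0902 -0.0496  0.0079] gap 0.5317 j [-0.5358  0.6296  1.5987  0.0001  0.913  -0.7149]
```

Good grip now: gap 0.532 and low forces. Try the cap.

Call:
carry_out:
  series:
    - [[0,0,0.014],[0,0,0],48]
    - [[0,0,0.014],[0,0,0],48]
    - [[0,0,0],[0,0,0],48]

```text
time_s: 32.2
tool_pos: [0.5597, -0.205, 0.0937]
tcp_rot: [[1.0, 0.007, -0.003], [0.007, -1.0, -0.002], [-0.003, 0.002, -1.0]]
wrist_force: [-3.9, -3.9, 3.3]
finger_gap: 0.53
```

```bash
python3 - <<'E'
from plan import *
s=st();print(s['joint_torque'])
E
```

```text
t 32.2 tcp [ 0.5597 -0.205   0.0937] yaw 0.0067 tilt [-0.0028 -0.0018 -1.    ] F [-3.9319 -3.9241  3.2729] M [-0.7175  0.7923  0.4693] gap 0.5305 j [-0.5367  0.6294  1.5993 -0.0037  0.9143 -0.5411]
[  2.4533 -43.131  -13.849    1.5406  -0.444    0.576 ]
```

The torque reaches 0.47 N m after only 0.17 rad, most of it jar play. Cap 2 is tight, since a loose one would turn at least 0.5 rad. Open, square up, and go down to the glass body.

Call:
carry_out:
  series:
    - [[0,0,0],[0,0,0],100]
    - [[0,0,0],[0,0,0],100]
    - [[0,0,0],[0,0,0],100]
    - [[0,0,0],[0,0,0],100]
    - [[0,0,-0.013],[0,0,0],100]
    - [[0,0,-0.012],[0,0,0],100]
    - [[0,0,0],[0,0,0.5],100]
    - [[0,0,0],[0,0,0.5],100]
    - [[0,0,0],[0,0,0.4],100]
    - [[0,0,0],[0,0,0.15],100]
    - [[0,0,0],[0,0,0],100]

```text
time_s: 33.58
tool_pos: [0.5608, -0.2039, 0.0543]
tcp_rot: [[0.987, 0.159, -0.001], [0.159, -0.987, 0.0], [-0.001, -0.001, -1.0]]
wrist_force: [0.1, -0.1, 0.4]
finger_gap: 0.998
```

```bash
python3 - <<'E'
from plan import *
st()
from look import *
snap('wrist','wrist19')
E
```

```text
t 33.58 tcp [ 0.5608 -0.2039  0.0543] yaw 0.16 tilt [-0.0007  0.0004 -1.    ] F [ 0.1147 -0.0808  0.447 ] M [-0.1017 -0.0382  0.0215] gap 0.998 j [-0.5359  0.6883  1.6203 -0.      0.8337 -0.6959]
```

View pics/wrist19.png

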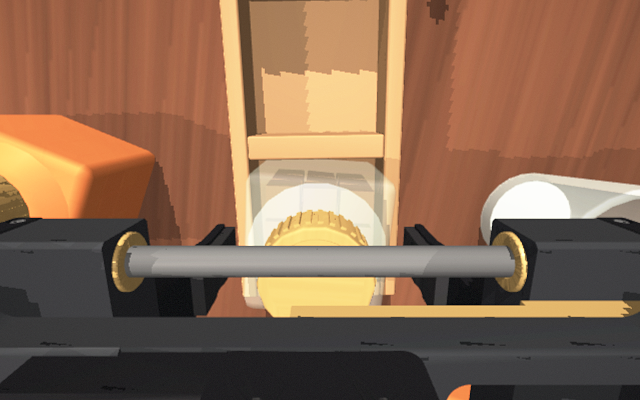

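The fingers straddle the glass (jar 247 to 395) and touch nothing. Close and lift.

Call:
carry_out:
  series:
    - [[0,0,0],[0,0,0],70]
    - [[0,0,0],[0,0,0],70]
    - [[0,0,0],[0,0,0],70]
    - [[0,0,0],[0,0,0],70]
    - [[0,0,0],[0,0,-0.2],70]
    - [[0,0,0],[0,0,-0.4],70]
    - [[0,0,0],[0,0,-0.4],70]
    - [[0,0,0],[0,0,0],70]
  grip_force: 50

```text
time_s: 34.62
tool_pos: [0.56, -0.2041, 0.0807]
tcp_rot: [[0.987, 0.161, -0.002], [0.161, -0.987, -0.001], [-0.002, 0.0, -1.0]]
wrist_force: [-5.8, -2.4, -1.6]
finger_gap: 0.845
```

```bash
python3 - <<'E'
from plan import *
st()
from look import *
snap('scene','scene20')
a=cv2.imread('pics/scene20.png')[170:290,210:330]
cv2.imwrite('pics/c20.png',cv2.resize(a,None,fx=4.5,fy=4.5,interpolation=cv2.INTER_CUBIC))
E
```

```text
t 34.62 tcp [ 0.56   -0.2041  0.0807] yaw 0.1614 tilt [-0.0019 -0.0006 -1.    ] F [-5.8016 -2.3597 -1.6344] M [-0.5343  1.2917  0.0966] gap 0.8446 j [-0.536   0.6482  1.6077 -0.0019  0.8871 -0.6962]
```

View pics/c20.png

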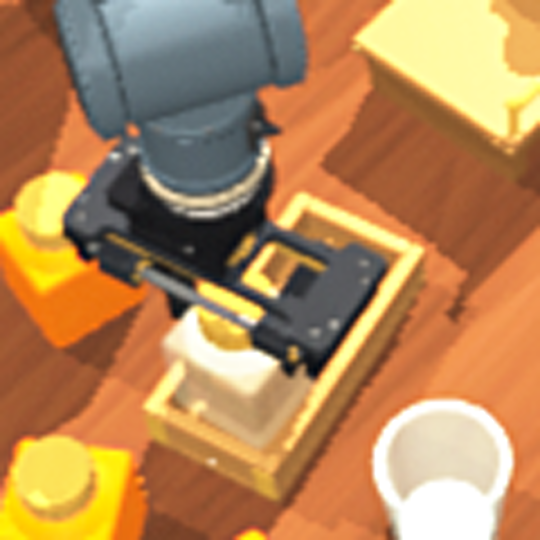

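The jar is rising with the same light wall contact as jar 1. I ease sideways by 1 mm and keep lifting.

Call:
carry_out:
  series:
    - [[0,0,0],[-0.04,0.03,-0.2],70]
    - [[0,0,0],[0,0,-0.4],70]
    - [[0,0,0],[0,0,-0.5],70]
    - [[0,0,0],[0,0,-0.7],70]
    - [[0,0,0.01],[0,0,-0.8],70]
    - [[0,0,0.01],[0,0,-0.6],70]
    - [[0,0,0.009],[0,0,0],70]
    - [[0,0,0],[0,0,0],70]

```text
time_s: 35.67
tool_pos: [0.5608, -0.2051, 0.1614]
tcp_rot: [[1.0, -0.021, 0.002], [-0.021, -1.0, -0.001], [0.002, 0.001, -1.0]]
wrist_force: [0.3, 0.5, -4.9]
finger_gap: 0.845
```

```bash
python3 - <<'E'
from plan import *
go([0.502,0.137,0.165],-0.022)
from look import *
snap('wrist','wrist21')
snap('scene','scene21')
a=cv2.imread('pics/scene21.png')[150:290,190:330]
cv2.imwrite('pics/c21.png',cv2.resize(a,None,fx=4,fy=4,interpolation=cv2.INTER_CUBIC))
E
```

```text
t 35.67 tcp [ 0.5608 -0.2051  0.1614] yaw -0.0214 tilt [ 0.0024 -0.0011 -1.    ] F [ 0.285   0.5417 -4.8501] M [-0.1597  0.0938 -0.0141] gap 0.8445 j [-0.5378  0.5372  1.5476  0.0003  1.0542 -0.5166]
turn total units [ 0.0002 -0.0004  0.0001] rad [ 0.001  -0.0024  0.0006]
shift BEFORE turn units [ -2.6442 -13.6313  -0.1653]  shift AFTER turn units [ -2.6533 -13.6298  -0.145 ]
```

View pics/c21.png

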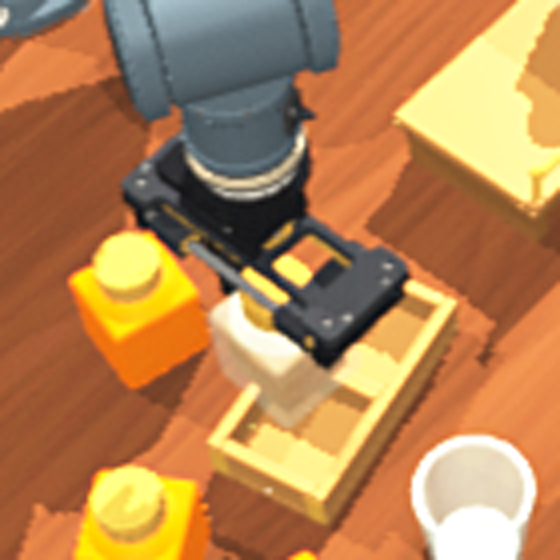

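View pics/wrist21.png

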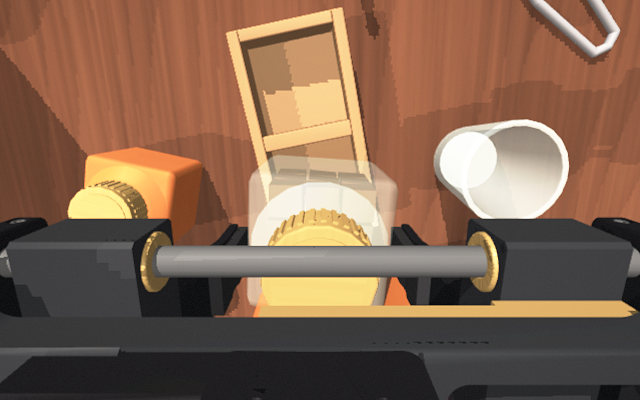

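Jar 2 hangs free at −4.9 N and is upright. I carry it to the shelf next to jar 1.

Call:
carry_out:
  series:
    - [[0,0,0],[-0.06,-0.3,0],70]
    - [[0,0,0],[-0.14,-0.7,0],70]
    - [[0,0,0],[-0.2,-1,0],70]
    - [[0,0,0],[-0.2,-1,0],70]
    - [[0,0,0],[-0.2,-1,0],70]
    - [[0,0,0],[-0.2,-1,0],70]
    - [[0,0,0],[-0.2,-1,0],70]
    - [[0,0,0],[-0.2,-1,0],70]
    - [[0,0,0],[-0.2,-1,0],70]
    - [[0,0,0],[-0.2,-1,0],70]
    - [[0,0,0],[-0.2,-1,0],70]
    - [[0,0,0],[-0.2,-1,0],70]

```text
time_s: 37.28
tool_pos: [0.51, 0.0736, 0.16]
tcp_rot: [[1.0, -0.021, -0.0], [-0.021, -1.0, 0.0], [-0.0, -0.0, -1.0]]
wrist_force: [-0.1, 0.4, -3.6]
finger_gap: 0.847
```

Call:
carry_out:
  series:
    - [[0,0,0],[-0.2,-1,0],70]
    - [[0,0,0],[-0.15,-0.9,0.2],70]
    - [[0,0,0],[-0.09,-0.6,0.4],70]
    - [[0,0,0],[0,-0.13,0.5],70]
    - [[0,0,0],[0,0,0.4],70]
    - [[0,0,0],[0,0,0.3],70]
    - [[0,0,0],[0,0,0],70]

```text
time_s: 38.15
tool_pos: [0.5013, 0.1365, 0.114]
tcp_rot: [[1.0, -0.023, -0.002], [-0.023, -1.0, -0.0], [-0.002, 0.0, -1.0]]
wrist_force: [0.3, -0.3, -4.2]
finger_gap: 0.843
```

```bash
python3 - <<'E'
from plan import *
go([0.502,0.137,0.107],-0.022)
from look import *
snap('scene','scene22')
a=cv2.imread('pics/scene22.png')[80:220,250:410]
cv2.imwrite('pics/c22.png',cv2.resize(a,None,fx=4.2,fy=4.2,interpolation=cv2.INTER_CUBIC))
E
```

```text
t 38.15 tcp [0.5013 0.1365 0.114 ] yaw -0.0231 tilt [-0.0018 -0.0002 -1.    ] F [ 0.3059 -0.315  -4.2238] M [-0.0764  0.0855 -0.0248] gap 0.8425 j [ 0.0506  0.5172  1.779  -0.0002  0.8472  0.0738]
turn total units [ 0.      0.0003 -0.0002] rad [ 0.0003  0.0018 -0.0011]
shift BEFORE turn units [ 0.0287 -0.022   0.2794]  shift AFTER turn units [ 0.0282 -0.0219  0.2795]
```

View pics/c22.png

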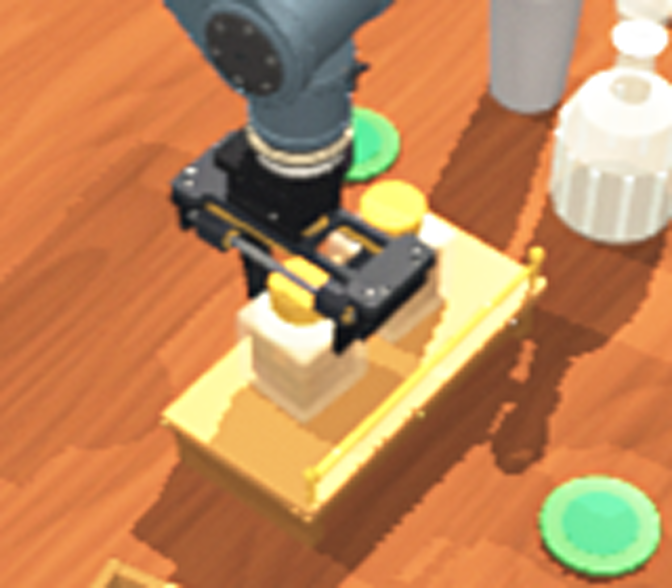

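Jar 2 is over its place, clear of jar 1 and the rail. I lower it gently.

Call:
carry_out:
  series:
    - [[0,0,0],[0,0,0.12],70]
    - [[0,0,0],[0,0,0.08],70]
    - [[0,0,0],[0,0,0.04],70]
    - [[0,0,0],[0,0,0.03],70]
    - [[0,0,0],[0,0,0],70]

```text
time_s: 38.83
tool_pos: [0.5016, 0.1372, 0.1081]
tcp_rot: [[1.0, -0.022, -0.0], [-0.022, -1.0, 0.0], [-0.0, -0.0, -1.0]]
wrist_force: [-0.8, 0.5, -4.3]
finger_gap: 0.842
```

```bash
python3 - <<'E'
from plan import *
st()
E
```

```text
t 38.83 tcp [0.5016 0.1372 0.1081] yaw -0.022 tilt [-0.  0. -1.] F [-0.8375  0.4616 -4.3298] M [-0.1243  0.0268 -0.0173] gap 0.8417 j [0.0519 0.5268 1.7837 0.     0.8311 0.0739]
```

Call:
carry_out:
  series:
    - [[0,0,0],[0,0,0.03],70]
    - [[0,0,0],[0,0,0.03],70]
    - [[0,0,0],[0,0,0],70]

```text
time_s: 39.2
tool_pos: [0.5018, 0.1372, 0.1072]
tcp_rot: [[1.0, -0.022, 0.001], [-0.022, -1.0, 0.0], [0.001, -0.0, -1.0]]
wrist_force: [-0.3, 0.0, 3.7]
finger_gap: 0.847
```

```bash
python3 - <<'E'
from plan import *
st()
E
```

```text
t 39.2 tcp [0.5018 0.1372 0.1072] yaw -0.0219 tilt [ 0.0005  0.     -1.    ] F [-0.323   0.0157  3.6982] M [-0.0847  0.4474 -0.0257] gap 0.8468 j [ 0.0519  0.5283  1.7843 -0.      0.8284  0.0739]
```

Landed, with Fz going from −4.3 to +3.7 N. Release and rise.

Call:
carry_out:
  series:
    - [[0,0,0],[0,0,0],98]
    - [[0,0,0],[0,0,0],98]
    - [[0,0,0],[0,0,0],98]
    - [[0,0,0],[0,0,-0.3],98]
    - [[0,0,0],[0,0,-0.8],98]
    - [[0,0,0],[0,0,-1],98]
    - [[0,0,0],[0,0,-1],98]
    - [[0,0,0],[0,0,-1],98]
    - [[0,0,0],[0,0.6,-1],98]
    - [[0,0,0],[0,1,-0.5],98]
    - [[0,0,0],[0,1,0],98]
    - [[0,0,0],[0,1,0],98]

```text
time_s: 40.7
tool_pos: [0.4997, 0.0465, 0.2474]
tcp_rot: [[1.0, -0.022, 0.001], [-0.022, -1.0, -0.0], [0.001, 0.0, -1.0]]
wrist_force: [1.5, 0.1, -1.2]
finger_gap: 0.978
```

Call:
carry_out:
  series:
    - [[0,0,0],[0,1,0],98]
    - [[0,0,0],[0,1,0],98]
    - [[0,0,0],[0,1,0],98]
    - [[0,0,0],[0,1,0],98]
    - [[0,0,0],[0,0.5,0],98]
    - [[0,0,0],[0,0,0],98]

```text
time_s: 41.45
tool_pos: [0.4972, -0.0656, 0.2468]
tcp_rot: [[1.0, -0.023, 0.0], [-0.023, -1.0, 0.0], [0.0, -0.0, -1.0]]
wrist_force: [0.4, -0.0, -0.8]
finger_gap: 0.981
```

```bash
python3 - <<'E'
from plan import *
st()
from look import *
import numpy as np
snap('scene','scene23');snap('top','top23');snap('wrist','wrist23')
a=cv2.resize(cv2.imread('pics/scene23.png')[100:210,270:400],None,fx=6,fy=5,interpolation=cv2.INTER_CUBIC)
cv2.imwrite('pics/c23.png',cv2.resize(cv2.imread('pics/scene23.png')[100:210,270:400],None,fx=5,fy=5,interpolation=cv2.INTER_CUBIC))
cv2.imwrite('pics/c24.png',cv2.resize(cv2.imread('pics/top23.png')[170:260,210:350],None,fx=5,fy=5,interpolation=cv2.INTER_CUBIC))
E
```

```text
t 41.45 tcp [ 0.4972 -0.0656  0.2468] yaw -0.0234 tilt [ 0.0003  0.0002 -1.    ] F [ 0.3559 -0.0357 -0.8355] M [-0.0501  0.0326 -0.059 ] gap 0.9813 j [-0.3546  0.3048  1.6807  0.0003  1.1559 -0.3314]
```

View pics/c23.png

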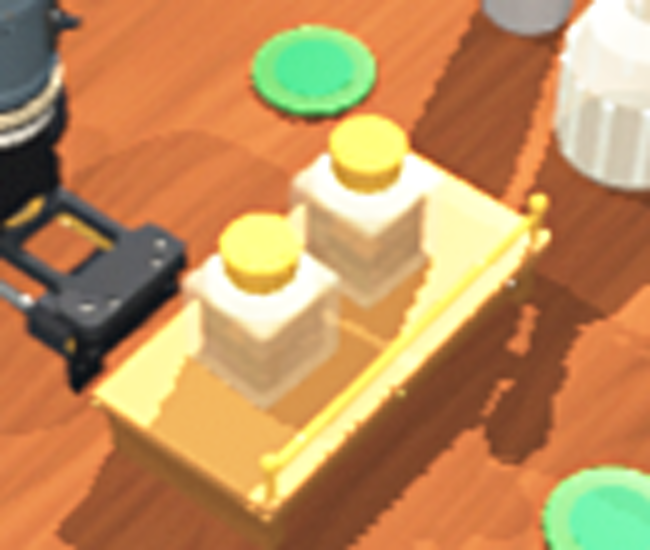

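View pics/scene23.png

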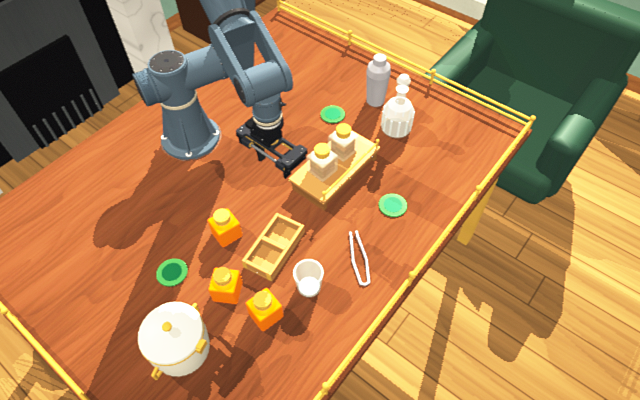

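View pics/c24.png

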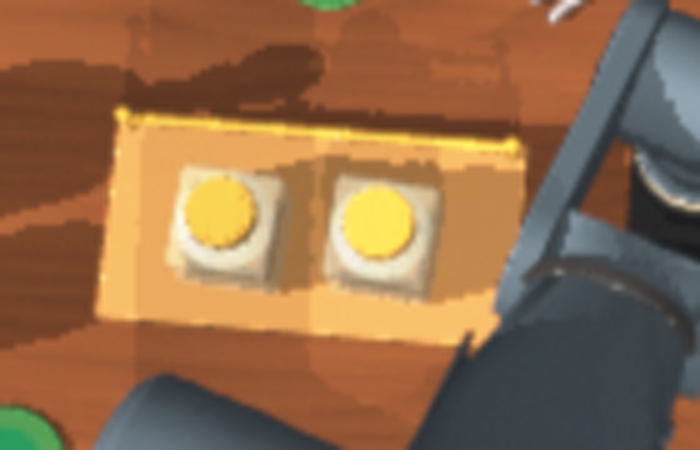

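View pics/wrist23.png

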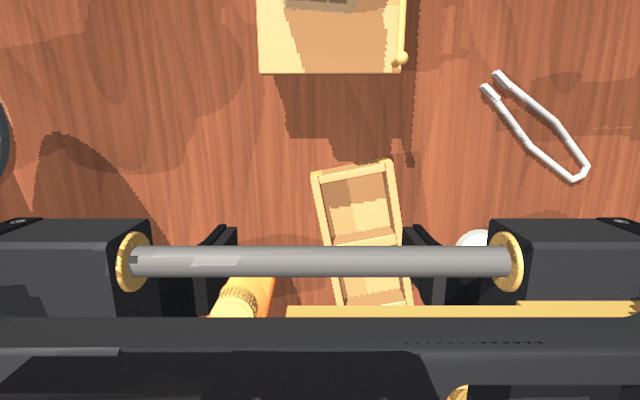

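Both jars stand upright and side by side on the shelf, with caps at c24 (220,212) and (378,222). The caddy is empty and nothing else appears to have moved. One last numeric check, then I hand in.

```bash
python3 - <<'E'
from geo import *
u=lambda p,o:((p[0]+.5)/5-.5+o[0],(p[1]+.5)/5-.5+o[1])
for s,t in (((368,145),(220,212)),((260,244),(378,222))):
    print(tri('scene23',u(s,(270,100)),'top23',u(t,(210,170))))
a=cv2.imread('pics/scene0.png').astype(int);b=cv2.imread('pics/scene23.png').astype(int)
d=(np.abs(a-b).max(2)>60)
for n,(x,y) in dict(tumbler=(308,278),tongs=(359,258),coaster1=(332,114),coaster2=(392,205),coaster3=(172,272),decoy1=(224,225),decoy2=(225,285),decoy3=(265,308),bucket=(175,340),decanter=(397,115),shaker=(376,82)).items(): print(n,round(d[y-18:y+18,x-18:x+18].mean(),3))
from rig import ctrl
ctrl.close_job()
E
```

```text
(array([0.5031, 0.2457, 0.1698]), [np.float64(0.19554938209569306), np.float64(0.17057536695511974)])
(array([0.5024, 0.1374, 0.1704]), [np.float64(0.009121274512586122), np.float64(0.007709031343465207)])
tumbler 0.0
tongs 0.0
coaster1 0.069
coaster2 0.0
coaster3 0.007
decoy1 0.157
decoy2 0.038
decoy3 0.044
bucket 0.012
decanter 0.0
shaker 0.0
the job is handed in; nothing more can be done
```

Both sugar jars now stand side by side on the oak shelf with their caps tight, and the job is handed in at about 41.6 s of the 61 s allowed.

- **Caps:** The cap on the jar nearer the shelf (jar 1 here) was loose. I turned it about 1.3 rad clockwise to its stop, and a second grip confirmed the stop at about 0.6 N m. The other cap was already tight: it reached 0.47 N m within 0.17 rad, most of that the jar's play in its cell.
- **Placing:** I lifted each jar by its glass sides, only after its cap was tight. The last pictures show both upright. They measure at (0.503, 0.246) and (0.502, 0.137), wholly on the shelf, 108 mm apart centre to centre. The cap tops measure 0.170 m, against 0.169 m expected for tight caps.

What went wrong or stayed uncertain:
- **First lift of jar 1:** Lifting it by the cap slipped off and left the jar seated.
- **Cap re-check:** One re-check of cap 1 gave an unclear 0.2 N m, because the fingertips seemed to ride on the collar. I repeated it 2 mm higher.
- **Jar 2 tilted:** My first two grips on cap 2 were too high. While I reopened, jar 2 tilted a few degrees in its cell, then stood upright again on release. The wrist force reached about 15 N.
- **Bystanders:** A before-and-after image comparison shows little change around most of the other things. The largest changes are at the orange look-alike nearest the arm (16% of pixels) and at one coaster (7%). I take those to be the arm's shadow, but I did not measure their positions again.

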